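# Put the small herb press together on its tray

## Robot

A 6-joint arm with a two-finger parallel gripper is mounted at the origin on the work surface. World frame = base frame: x ahead of the robot, y to its left, z up, the work surface at z = 0. Lengths are in m, angles in rad, forces in N, time in s.
With the tool pointing down it reaches from about 0.3 to 0.775 m from the base axis. Payload 14.6 kg.
Tool frame: the origin (TCP) lies on the centre line of the jaws, within the pads' length; the fingertips stand 19 mm ahead of it and the grasp point (between the pads) is the TCP; y points along the fingers, x is the direction in which the jaws open and shut, and the axes are right-handed (so a half turn about y gives the same grasp; the last joint's range is limited). The gripper opens to 94 mm and grips with 3 to 60 N. Pads are 16 mm wide; open, the fingers measure 119 mm over their backs; the gripper's body (75 mm by 177 mm) begins 78 mm behind the grasp point.
Start: joints at [-1.193, 0.3, 1.521, -0, 1.321, -0.067], TCP at [0.237, -0.496, 0.184] pointing down, gripper open.
Joint ranges: [-3.03, 3.03], [-0.79, 2.21], [0.23, 2.52], [-1.04, 4.18], [0, 3.07], [-2.55, 2.55]. Speed limits (rad/s): [2.22, 2.22, 2.57, 3.14, 3.14, 3.14].

## Interface

Orientations are given as [roll, pitch, yaw] about the fixed x, y, z axes, in that order (R = Rz(yaw) Ry(pitch) Rx(roll)).
In Python, from station import get_obs, cams, workorder gives the robot as it stands.
- The arm moves only by the shell command python3 -m handwheel 'ROWS' [FORCE]. ROWS is JSON, a list of rows, each an object of numbers: "fingers": the opening, from -1 (shut) to 1 (fully open); "x", "y", "z": the shift along the tool's x, y, z in m; "spin": the turn about the tool's y in degrees. In form: [{"fingers": .., "x": .., "y": .., "z": .., "spin": ..}, ...]. A call has exactly 10 rows; each row is the pose to reach, as a shift and turn from the pose commanded when the call began, along the tool's axes at that moment; what a row does not reach only later rows make up. A row lasts 1/10 s, in which the tool goes at most 50 mm and 8.59 degrees, less where a joint would pass 70% of its speed; a pose out of reach is approached as far as the arm can. A call with a gripper value outside its range is refused whole. The fingers move at their own pace and stop on an object; FORCE is the grip in N (left out, the last holds). Time passes only in rows, so rows that repeat a pose let the fingers close, or fill a call up. It gives the time, the measured TCP pose, the force and the opening at its end, in the units of the state.
- get_obs(): the state, without advancing time (a new reading comes with each control period).
- cams.camera(name): name is "scene" or "top"; returns (picture, depth): 400x640x3 uint8, red, green, blue; 400x640 float32, m along the optical axis (not along the pixel's ray), 0 where there is no reading.
- cams.get_calibration(name): a dict with "fx", "fy", "cx", "cy" (pixels), "dist" ([k1, k2, p1, p2, k3] as OpenCV has them; the pictures are not rectified), "view" (4x4, takes a point from world to camera coordinates). Camera axes: x right, y down, z forward; pixel columns grow to the right and rows downward; lengths in m; the calibration is good to about 2 mm. A picture is of the moment at which its call begins. get_calibration takes no time and is no camera call.
- workorder.hand_in(): hands the job in, once; it reports no verdict.
The state is a dict: "time_s": time; "qpos": joint angles; "joint_vel": joint speeds; "tau": joint torques, N m; "ee_pos": TCP position; "eef_rot": TCP orientation; "force": force on the tool from outside, world axes, zero at the start; "moment": the same for the moment, N m; "grip_width": finger opening in m.
Only numpy, scipy, OpenCV 4.12 (cv2) and the standard library are available. Lean on these libraries where they do the work, as an engineer would, in place of code of your own. Each camera call takes 0.05 s, during which the arm holds its last target. There are 200 camera calls.

## Task

Put the herb press together on the aluminium tray, in this order: stand the steel beaker inside the raised ring of the tray; lift the strainer basket straight up off its pivot stand, without letting it swing or tip, and seat it in the beaker; stand the plunger, foot down, on the floor of the basket; last, lower the ring weight over the plunger's spindle until it lies on the collar. Lower the weight gently, do not drop it; let go of each part before fetching the next, leave the finished stack upright and still on its own, and do not disturb the jar, the bottle or the mug.

Things in the scene. Friction and masses are not known exactly. Their poses are not given: they have to be found in the camera images.
- beaker: Straight-sided open steel beaker (sizes in mm), outer diameter 66, inner 60, height 60, floor 4 thick, no handle. Loose, stands upright on the table. 0.15 kg. Origin: centre of the underside, z up.
- basket: Perforated steel strainer (mm), open top, 80 tall, 0.22 kg; hangs on the stand by two 8 mm pins along its y (at height 42, to 60 from the axis), free to swing. Tapered cup diameter 44 to 52 up to height 40; flange 74 at 40-44; plain neck to grip at 44-80, outer 58, inner 52. Inner floor at height 4, 38 wide. Origin: centre of underside, z up. Seated (flange on beaker rim): 20 above beaker's origin.
- plunger: Steel plunger standing on its foot (mm), 132 tall, 0.25 kg. From below: foot diameter 33, to height 14; stem 14; grey guide disc 44 (cone below) at 48-70; collar diameter 52 at 84-90; bare spindle 16 from 90 to 132, to grip. Origin: centre of the foot's underside, z up. In place, its origin is 4 above the basket's; the collar stays 8 clear above the basket's rim.
- weight: Dark steel ring weight, flat (mm), outer diameter 64, hole diameter 30, height 28, 0.5 kg, lying flat on the table. Origin: centre of its underside on the hole's axis, z up. In place, its origin is 90 above the plunger's.
- tray: Shallow rectangular aluminium tray, fixed to the table (mm), 150 (its x) by 210 (its y), rim 18 high, floor 3 thick. At its middle a raised round ring: inner diameter 84, outer 94, top 6 above the tray's floor; the beaker goes inside it. Origin: centre of the underside, at the ring's centre.
- stand: Grey pivot stand, fixed (sizes in mm). Base 110 (its x) by 150 (its y), 8 thick; two uprights, 30 (x) by 10 (y), 104 high, centred 50 either side of the middle along y. Each has an open-topped slot 11 wide, 18 deep, where a basket pin lies (pin axis 90 above the table); the basket lifts straight out. Basket and stand start with the same yaw. Origin: centre of the base's underside.
- jar: Bystander: closed amber glass jar with white cap, diameter 60, height 75 mm. Loose. Origin: centre of the underside. To be left where it is.
- bottle: Bystander: closed green glass bottle with grey cap, diameter 56, height 160 mm. Loose. Origin: centre of the underside. To be left where it is.
- mug: Bystander: white open mug with a handle at its +y, rim diameter 76, height 85 mm. Loose. Origin: centre of the underside. To be left where it is.
Things that resemble listed ones, but are neither listed nor needed, are in the scene too. Several things look just like the weight: the one meant starts farthest to the robot's right.

How it is judged:
By the outcome, as a careful person would: the job done as asked, in the order asked, and still so for the second after the job is handed in, with the robot touching nothing.
It also fails if it takes over 125 s, if anything falls off the work surface, if the arm or the gripper's body presses on something with over 40 N, if the wrist force passes 120 N, or if a joint passes its speed limit or range.

## Working session

There is one attempt and no reset: what is moved stays moved. The work goes in short steps, Python scripts to look and compute and a shell command to move; the robot and the scene stay as the last step left them, time stands still between calls to the robot, and variables do not carry over. Pictures are saved under pics/ and viewed, about 12 in all and at most 16, crops included, and the job is handed in when it is done.

```bash
ls; mkdir -p pics
python3 - <<'E'
from station import get_obs, cams, workorder
import cv2, numpy as np
for n in("scene","top"):
    p,d=cams.camera(n); cv2.imwrite(f"pics/{n}0.png",p[...,::-1]); np.save(f"pics/{n}0.npy",d)
    c=cams.get_calibration(n); print({k:np.round(v,3).tolist() for k,v in c.items()})
print({k:np.round(v,3).tolist() for k,v in get_obs().items()})
E
```

```text
pics
{'fx': 474.606, 'fy': 474.606, 'cx': 317.408, 'cy': 199.088, 'dist': [0.017, 0.0, 0.0, 0.0, 0.0], 'view': [[-0.617, 0.787, -0.013, 0.283], [0.65, 0.5, -0.571, -0.251], [-0.444, -0.361, -0.821, 1.418], [0.0, 0.0, 0.0, 1.0]]}
{'fx': 502.996, 'fy': 502.996, 'cx': 322.532, 'cy': 195.069, 'dist': [-0.12, 0.0, 0.0, 0.0, 0.0], 'view': [[0.0, -1.0, -0.003, 0.003], [-0.999, -0.0, -0.038, 0.441], [0.038, 0.003, -0.999, 1.309], [0.0, 0.0, 0.0, 1.0]]}
{'time_s': 0.1, 'qpos': [-1.193, 0.3, 1.522, -0.0, 1.321, -0.067], 'joint_vel': [-0.001, 0.001, -0.001, 0.002, -0.0, -0.0], 'tau': [0.002, -53.264, -35.329, 0.071, 0.023, -0.0], 'ee_pos': [0.237, -0.496, 0.184], 'eef_rot': [-1.571, 0.001, -1.126], 'force': [-0.17, -0.541, 0.284], 'moment': [0.0, 0.025, 0.0], 'grip_width': 0.094}
```

View pics/scene0.png

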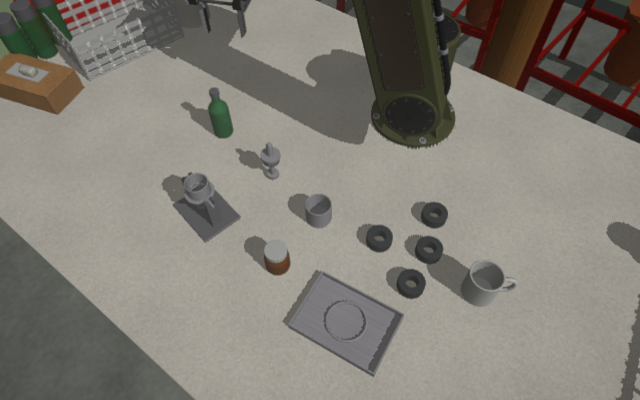

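View pics/top0.png

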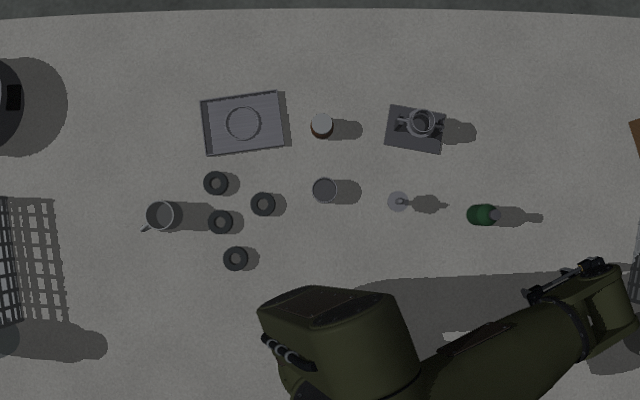

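The top view shows the tray ring at (243,124), jar (321,125), basket on stand (420,122), beaker (325,190), plunger (398,202), bottle (483,214) and mug (163,216). There are four ring weights at (216,183), (263,204), (221,222) and (236,258). The robot's right is image right (−y), so (263,204) should be the one meant. I'll confirm that in a crop and in world coordinates.

```bash
cat > h.py <<'E'
import numpy as np, cv2
from station import get_obs, cams, workorder
from scipy.optimize import least_squares
def cal(n):
    c=cams.get_calibration(n); K=np.array([[c['fx'],0,c['cx']],[0,c['fy'],c['cy']],[0,0,1]]); return K,np.array(c['dist'],float),np.array(c['view'])
def cloud(n,d):
    K,D,V=cal(n); h,w=d.shape; u,v=np.meshgrid(np.arange(w),np.arange(h))
    r=cv2.undistortPoints(np.stack([u,v],-1).reshape(-1,1,2).astype(np.float64),K,D).reshape(h,w,2)
    P=np.dstack([r*d[...,None],d])
    W=(P-V[:3,3])@V[:3,:3]; W[d<=0]=np.nan
    return W
def pix(n,u,v,z):
    K,D,V=cal(n); r=cv2.undistortPoints(np.array([[[u,v]]],float),K,D)[0,0]
    d=V[:3,:3].T@np.array([r[0],r[1],1]); o=-V[:3,:3].T@V[:3,3]
    return o+d*(z-o[2])/d[2]
def near(W,c,r,z0,z1):
    P=W.reshape(-1,3); m=(np.hypot(P[:,0]-c[0],P[:,1]-c[1])<r)&(P[:,2]>z0)&(P[:,2]<z1)
    return P[m]
E
python3 - <<'E'
from h import *
Wt=cloud("top",np.load("pics/top0.npy")); Ws=cloud("scene",np.load("pics/scene0.npy"))
for nm,u,v,z in [("tray",243,124,.003),("jar",321,125,.075),("basket",420,122,.128),("beaker",325,190,.06),("plunger",398,202,.09),("bottle",483,214,.1),("mug",163,216,.085),("w1",216,183,.028),("w2",263,204,.028),("w3",221,222,.028),("w4",236,258,.028)]:
    p=pix("top",u,v,z); s=f"{nm} {np.round(p[:2],3)}"
    for W in(Wt,Ws):
        P=near(W,p,.05,.012,.25); 
        if len(P): s+=f" | n{len(P)} zmax {np.percentile(P[:,2],98):.3f} mid {np.round((np.percentile(P[:,:2],3,axis=0)+np.percentile(P[:,:2],97,axis=0))/2,4)}"
    print(s)
i=cv2.imread("pics/top0.png")[80:275,190:455]; cv2.imwrite("pics/c1.png",cv2.resize(i,None,fx=3,fy=3,interpolation=cv2.INTER_CUBIC))
j=cv2.imread("pics/scene0.png")[130:310,160:460]; cv2.imwrite("pics/c2.png",cv2.resize(j,None,fx=2.66,fy=2.66,interpolation=cv2.INTER_CUBIC))
E
```

```text
tray [0.63  0.215] | n15 zmax 0.016 mid [0.6376 0.2175] | n4 zmax 0.012 mid [0.6455 0.2314]
jar [0.614 0.007] | n470 zmax 0.079 mid [0.615  0.0046] | n722 zmax 0.077 mid [0.6268 0.0112]
basket [ 0.612 -0.232] | n835 zmax 0.130 mid [ 0.6141 -0.2265] | n927 zmax 0.128 mid [ 0.6219 -0.2245]
beaker [ 0.451 -0.003] | n138 zmax 0.065 mid [ 0.4518 -0.0007] | n569 zmax 0.061 mid [0.4576 0.0016]
plunger [ 0.42  -0.183] | n351 zmax 0.131 mid [ 0.4228 -0.1828] | n424 zmax 0.128 mid [ 0.4264 -0.1791]
bottle [ 0.39  -0.392] | n615 zmax 0.163 mid [ 0.3903 -0.394 ] | n796 zmax 0.161 mid [ 0.3971 -0.3923]
mug [0.385 0.401] | n585 zmax 0.088 mid [0.3885 0.4105] | n1081 zmax 0.085 mid [0.3945 0.4119]
w1 [0.471 0.28 ] | n389 zmax 0.033 mid [0.4713 0.2836] | n533 zmax 0.030 mid [0.4782 0.2865]
w2 [0.417 0.157] | n389 zmax 0.033 mid [0.4167 0.1595] | n464 zmax 0.030 mid [0.4233 0.1626]
w3 [0.37  0.266] | n385 zmax 0.033 mid [0.3725 0.2703] | n495 zmax 0.030 mid [0.3774 0.2738]
w4 [0.277 0.227] | n396 zmax 0.033 mid [0.2769 0.2302] | n445 zmax 0.030 mid [0.2825 0.2338]
```

View pics/c1.png

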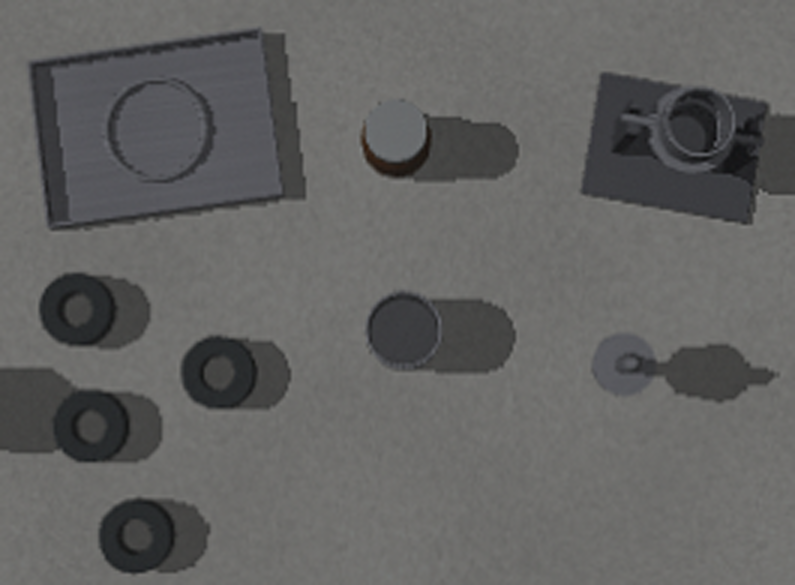

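View pics/c2.png

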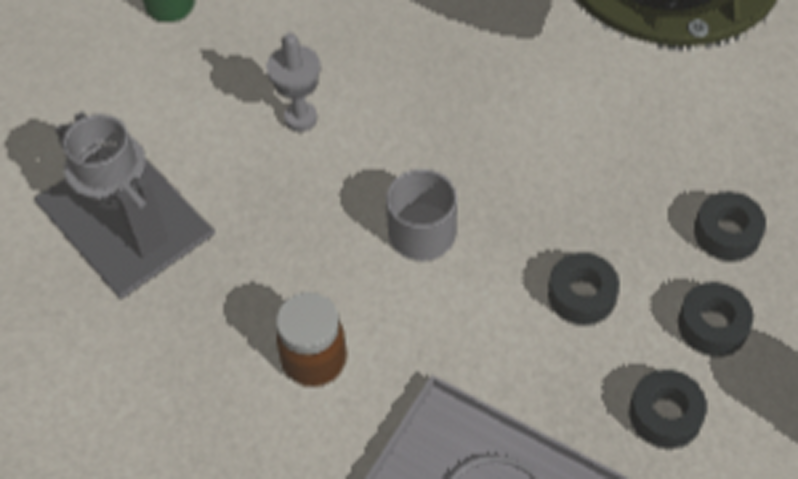

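All four rings look alike, at (216,183), (263,204), (221,222) and (236,258). Their world y values are 0.28, 0.158, 0.27 and 0.23. The robot's right is −y, so (263,204), which is (218,372) in the crop, is the one meant. Next I'll refine the positions with circle fits on the known top heights from both cameras.

```bash
cat >> h.py <<'E'
def top(n,d,c,r,zt,tol=.006,z0=None):
    """pixels whose depth height is near zt, reprojected on plane zt -> enclosing circle"""
    W=cloud(n,d); zb=0.004 if n=="top" else .001
    m=(np.hypot(W[...,0]-c[0],W[...,1]-c[1])<r)&(abs(W[...,2]-zb-zt)<tol)
    v,u=np.nonzero(m)
    if len(u)<5: return None
    P=np.array([pix(n,a,b,zt)[:2] for a,b in zip(u,v)])
    (x,y),R=cv2.minEnclosingCircle((P*1000).astype(np.float32))
    return len(u),round(x/1000,4),round(y/1000,4),round(R,1)
E
python3 - <<'E'
from h import *
for n in("top","scene"):
    d=np.load(f"pics/{n}0.npy"); print(n)
    W=cloud(n,d); t=near(W,(.5,.07),.03,-.02,.02); print("table z",np.median(t[:,2]).round(4))
    for nm,c,r,zt in [("beaker 33",(.452,-.001),.045,.06),("basket 29",(.613,-.229),.036,.128),("collar 26",(.422,-.182),.035,.09),("spindle 8",(.422,-.182),.035,.132),("w2 32",(.418,.159),.045,.028),("jar",(.615,.006),.04,.075)]:
        print(nm,top(n,d,c,r,zt))
# edge pixels: tray corners/ring in top, stand base corners
f=lambda x,y:(190+(x+.5)/3-.5,80+(y+.5)/3-.5)
C=[pix("top",*f(*q),.018)[:2] for q in [(30,63),(260,30),(305,199),(50,229)]]
print("tray",np.round(C,4).tolist())
print("ring",pix("top",*f(160.5,129.5),.009))
C=[pix("top",*f(*q),.008)[:2] for q in [(602,72),(768,102),(752,224),(583,193)]]
print("stand",np.round(C,4).tolist(),np.mean(C,0), np.degrees(np.arctan2(*(np.array(C[0])-C[1])))); print("ring scene",pix("scene",345,320,.009))
E
```

```text
top
table z -0.0004
beaker 33 (76, 0.4519, -0.0009, 32.7)
basket 29 (56, 0.6165, -0.2386, 28.8)
collar 26 (257, 0.4217, -0.1825, 25.9)
spindle 8 (9, 0.4218, -0.1815, 5.4)
w2 32 (281, 0.4163, 0.1599, 31.7)
jar (257, 0.6183, 0.0059, 26.3)
scene
table z -0.0014
beaker 33 (106, 0.4578, 0.0026, 33.5)
basket 29 (79, 0.6209, -0.2361, 29.9)
collar 26 (209, 0.4277, -0.1783, 27.5)
spindle 8 (12, 0.4284, -0.1769, 6.4)
w2 32 (370, 0.4242, 0.1621, 32.9)
jar (374, 0.624, 0.0073, 26.6)
tray [[0.6908, 0.3291], [0.7186, 0.1251], [0.5686, 0.0847], [0.543, 0.3086]]
ring [0.63203989 0.21341447 0.009     ]
stand [[0.6834, -0.1768], [0.6576, -0.3248], [0.5485, -0.3086], [0.5754, -0.159]] [ 0.61625771 -0.242303  ] 9.903363134961868
ring scene [0.63747949 0.21680361 0.009     ]
```

```bash
python3 -m handwheel '[{"fingers":1,"y":-0.05,"spin":-8},{"fingers":1,"y":-0.10,"spin":-16},{"fingers":1,"y":-0.12,"spin":-24},{"fingers":1,"y":-0.12,"spin":-32},{"fingers":1,"y":-0.12,"spin":-40},{"fingers":1,"y":-0.12,"spin":-48},{"fingers":1,"y":-0.12,"spin":-56},{"fingers":1,"y":-0.12,"spin":-64.5},{"fingers":1,"y":-0.12,"spin":-64.5},{"fingers":1,"y":-0.12,"spin":-64.5}]' 20
```

```text
validation failed for argument at $[0]...
```

The two cameras disagree by about (6,3) mm. I'll settle which is right using the gripper, whose position is known. The move was refused, probably because every row needs all keys.

```bash
python3 -m handwheel '[{"fingers":1,"x":0,"y":-0.05,"z":0,"spin":-8},{"fingers":1,"x":0,"y":-0.10,"z":0,"spin":-16},{"fingers":1,"x":0,"y":-0.12,"z":0,"spin":-24},{"fingers":1,"x":0,"y":-0.12,"z":0,"spin":-32},{"fingers":1,"x":0,"y":-0.12,"z":0,"spin":-40},{"fingers":1,"x":0,"y":-0.12,"z":0,"spin":-48},{"fingers":1,"x":0,"y":-0.12,"z":0,"spin":-56},{"fingers":1,"x":0,"y":-0.12,"z":0,"spin":-64.5},{"fingers":1,"x":0,"y":-0.12,"z":0,"spin":-64.5},{"fingers":1,"x":0,"y":-0.12,"z":0,"spin":-64.5}]' 20
```

```text
time_s: 1.1
ee_pos: [0.2366, -0.4964, 0.3042]
eef_rot: [-1.57, 0.0, -0.005]
force: [-0.7, 0.0, 0.3]
grip_width: 0.0944
```

```bash
python3 -m handwheel '[{"fingers":1,"x":0.019,"y":0,"z":0.045,"spin":0},{"fingers":1,"x":0.038,"y":0,"z":0.09,"spin":0},{"fingers":1,"x":0.057,"y":0,"z":0.135,"spin":0},{"fingers":1,"x":0.076,"y":0,"z":0.18,"spin":0},{"fingers":1,"x":0.096,"y":0,"z":0.225,"spin":0},{"fingers":1,"x":0.116,"y":0,"z":0.27,"spin":0},{"fingers":1,"x":0.136,"y":0.0,"z":0.315,"spin":0},{"fingers":1,"x":0.156,"y":0.0,"z":0.36,"spin":0},{"fingers":1,"x":0.176,"y":0.0,"z":0.405,"spin":0},{"fingers":1,"x":0.196,"y":0.0,"z":0.45,"spin":0}]' &&
python3 -m handwheel '[{"fingers":1,"x":0.022,"y":0,"z":0.044,"spin":0},{"fingers":1,"x":0.022,"y":0.04,"z":0.047,"spin":0},{"fingers":1,"x":0.022,"y":0.08,"z":0.047,"spin":0},{"fingers":1,"x":0.022,"y":0.12,"z":0.047,"spin":0},{"fingers":1,"x":0.022,"y":0.15,"z":0.047,"spin":0},{"fingers":1,"x":0.022,"y":0.17,"z":0.047,"spin":0},{"fingers":1,"x":0.022,"y":0.18,"z":0.047,"spin":0},{"fingers":1,"x":0.022,"y":0.18,"z":0.047,"spin":0},{"fingers":1,"x":0.022,"y":0.18,"z":0.047,"spin":0},{"fingers":1,"x":0.022,"y":0.18,"z":0.047,"spin":0}]'
python3 - <<'E'
from h import *
for n in("top","scene"):
    p,d=cams.camera(n); cv2.imwrite(f"pics/{n}1.png",p[...,::-1]); np.save(f"pics/{n}1.npy",d)
a=cv2.imread("pics/scene1.png")[110:270,230:430]; cv2.imwrite("pics/c3.png",cv2.resize(a,None,fx=3.7,fy=3.7,interpolation=cv2.INTER_CUBIC))
print(get_obs()['ee_pos'])
E
```

```text
time_s: 2.1
ee_pos: [0.4331, -0.0445, 0.3047]
eef_rot: [-1.571, -0.001, -0.005]
force: [1.1, -0.1, -0.4]
grip_width: 0.094
time_s: 3.1
ee_pos: [0.4554, 0.0004, 0.1256]
eef_rot: [-1.571, -0.002, -0.001]
force: [-1.1, -0.4, 0.2]
grip_width: 0.0938
[4.55191172e-01 4.30116866e-04 1.25296529e-01]
```

View pics/c3.png

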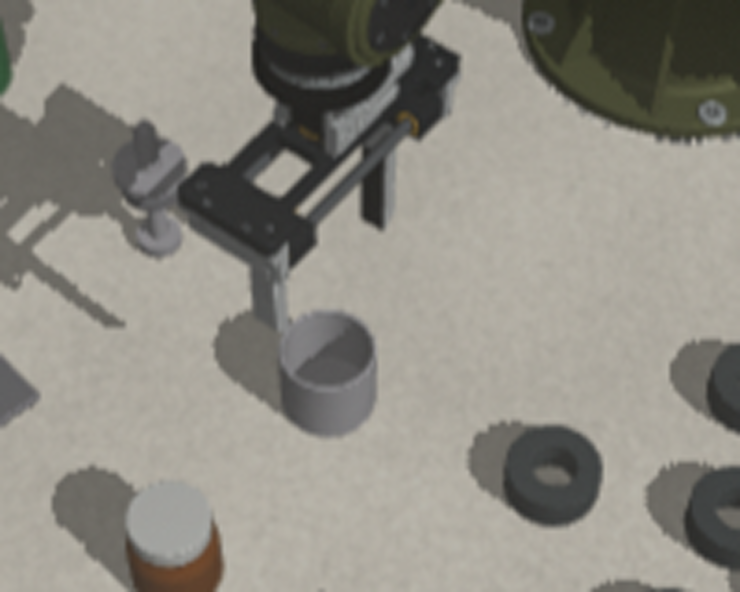

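Run:
```python
from h import *
K,D,V=cal("scene")
e=np.array([.4552,.0004,.1253])
for x in(.0595,.047,-.047,-.0595):
  for y in(-.008,.008):
    P=e+[x,y,-.019]; c=V[:3,:3]@P+V[:3,3]
    q=cv2.projectPoints(c.reshape(1,3),np.zeros(3),np.zeros(3),K,D)[0].ravel()
    print(x,y,np.round(((q[0]-230+.5)*3.7-.5,(q[1]-110+.5)*3.7-.5),0), "front" if x>0 else "rear")
for n in("scene","top"):
    W=cloud(n,np.load(f"pics/{n}1.npy"))
    for s in(1,-1):
        P=near(W,e[:2]+[s*.052,0],.03,.1,.18)
        for z0,z1 in((.105,.125),(.125,.15),(.15,.18)):
            Q=P[(P[:,2]>z0)&(P[:,2]<z1)]
            if len(Q): print(n,s,z0,len(Q),"x",np.percentile(Q[:,0],[5,50,95]).round(4),"y",np.percentile(Q[:,1],[5,50,95]).round(4),"zmin",Q[:,2].min().round(4))
```

```text
0.0595 -0.008 [259. 362.] front
0.0595 0.008 [279. 375.] front
0.047 -0.008 [272. 349.] front
0.047 0.008 [292. 361.] front
-0.047 -0.008 [362. 255.] rear
-0.047 0.008 [382. 267.] rear
-0.0595 -0.008 [374. 243.] rear
-0.0595 0.008 [393. 255.] rear
scene 1 0.125 2 x [0.5061 0.5062 0.5063] y [0.0089 0.0089 0.009 ] zmin 0.1454
scene 1 0.15 69 x [0.5066 0.5157 0.5169] y [-0.0077  0.0056  0.0105] zmin 0.1515
scene -1 0.125 12 x [0.4067 0.4089 0.4107] y [-0.0057  0.0022  0.0098] zmin 0.142
scene -1 0.15 69 x [0.3995 0.4089 0.4109] y [-0.0054  0.0071  0.0107] zmin 0.1507
```

The fingertips appear about 36 mm higher than predicted. I'll check whether that's a stale picture or a real offset.

Run:
```python
from h import *
p,d=cams.camera("scene"); np.save("pics/scene2.npy",d); cv2.imwrite("pics/scene2.png",p[...,::-1])
o=get_obs(); e=o['ee_pos']; print(o['time_s'],e,o['qpos'])
d1=np.load("pics/scene1.npy"); print("changed px",(abs(d-d1)>.01).sum())
W=cloud("scene",d)
for zr in np.arange(.08,.3,.01):
    P=W.reshape(-1,3); m=(abs(P[:,0]-e[0])<.12)&(abs(P[:,1]-e[1])<.06)&(P[:,2]>zr)&(P[:,2]<=zr+.01)
    Q=P[m]
    if len(Q): print(round(zr,2),len(Q),"x",Q[:,0].min().round(3),Q[:,0].max().round(3),"y",Q[:,1].min().round(3),Q[:,1].max().round(3))
```

```text
3.25 [4.55080255e-01 4.27516064e-04 1.25113719e-01] [-7.95664067e-02  1.50553335e-01  1.85056801e+00 -1.10578640e-05
  1.13929394e+00 -7.90236838e-02]
changed px 11722
0.14 10 x 0.407 0.506 y -0.007 0.01
0.15 45 x 0.398 0.517 y -0.009 0.012
0.16 43 x 0.398 0.518 y -0.007 0.011
0.17 54 x 0.399 0.517 y -0.008 0.012
0.18 51 x 0.399 0.517 y -0.007 0.011
0.19 42 x 0.399 0.518 y -0.005 0.011
0.2 27 x 0.399 0.517 y -0.009 0.011
0.21 18 x 0.401 0.411 y -0.006 0.011
0.22 9 x 0.406 0.41 y -0.002 0.005
0.23 6 x 0.407 0.408 y 0.003 0.01
0.24 76 x 0.378 0.539 y -0.032 0.034
0.25 225 x 0.377 0.539 y -0.033 0.036
0.26 221 x 0.371 0.544 y -0.034 0.036
0.27 185 x 0.371 0.546 y -0.03 0.037
0.28 896 x 0.369 0.547 y -0.034 0.036
0.29 101 x 0.416 0.474 y -0.02 0.025
```

Fingertip to body measures 97 mm, as specified, but the whole gripper sits about 39 mm higher than the reported z. The averaged camera x and y agree with the reported pose. I'll descend partway, to a height that's safe either way, and recheck z.

```bash
python3 -m handwheel '[{"fingers":1,"x":0,"y":0.02,"z":0,"spin":0},{"fingers":1,"x":0,"y":0.04,"z":0,"spin":0},{"fingers":1,"x":0,"y":0.06,"z":0,"spin":0},{"fingers":1,"x":0,"y":0.075,"z":0,"spin":0},{"fingers":1,"x":0,"y":0.08,"z":0,"spin":0},{"fingers":1,"x":0,"y":0.08,"z":0,"spin":0},{"fingers":1,"x":0,"y":0.08,"z":0,"spin":0},{"fingers":1,"x":0,"y":0.08,"z":0,"spin":0},{"fingers":1,"x":0,"y":0.08,"z":0,"spin":0},{"fingers":1,"x":0,"y":0.08,"z":0,"spin":0}]'
python3 - <<'E'
from h import *
p,d=cams.camera("scene"); np.save("pics/scene3.npy",d); cv2.imwrite("pics/scene3.png",p[...,::-1])
a=p[130:270,250:430,::-1]; cv2.imwrite("pics/c4.png",cv2.resize(a,None,fx=4,fy=4,interpolation=cv2.INTER_CUBIC))
W=cloud("scene",d); P=W.reshape(-1,3)
m=(abs(P[:,0]-.455)<.12)&(abs(P[:,1])<.06)
for z in np.arange(.1,.2,.01):
    Q=P[m&(P[:,2]>z)&(P[:,2]<=z+.01)]
    if len(Q): print(round(z,2),len(Q),Q[:,0].min().round(3),Q[:,0].max().round(3),Q[:,1].min().round(3),Q[:,1].max().round(3))
E
```

```text
time_s: 4.25
ee_pos: [0.4549, 0.0005, 0.0448]
eef_rot: [-1.571, -0.001, -0.0]
force: [-0.5, 0.2, -0.8]
grip_width: 0.0939
0.1 43 0.399 0.517 -0.007 0.011
0.11 27 0.4 0.518 -0.009 0.011
0.12 17 0.396 0.516 -0.005 0.011
0.13 8 0.402 0.411 -0.004 0.01
0.14 5 0.408 0.41 0.0 0.006
0.15 5 0.408 0.409 0.006 0.011
0.16 66 0.377 0.538 -0.031 0.035
0.17 206 0.378 0.54 -0.031 0.035
0.18 176 0.371 0.544 -0.033 0.036
0.19 156 0.372 0.546 -0.031 0.035
```

View pics/c4.png

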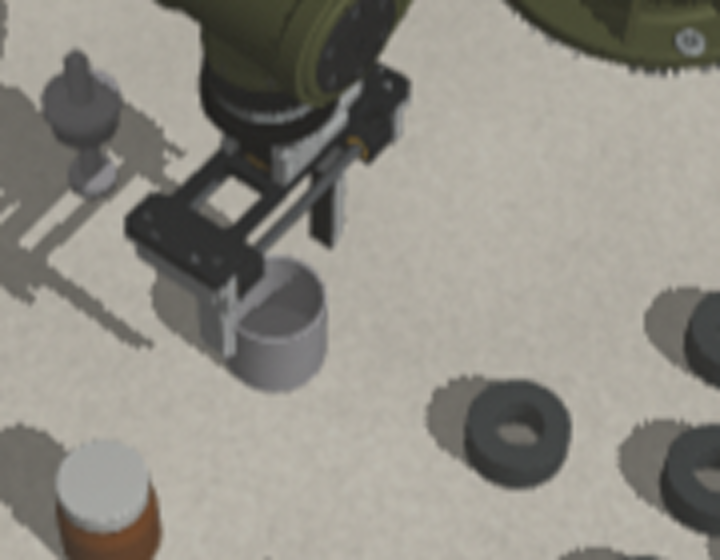

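This confirms it: true grasp height is reported z + 0.039, the same at both heights. The rear fingertip is at (330,245) and the front one at (228,355), straddling the beaker rim. Going down 42 mm and closing.

```bash
python3 -m handwheel '[{"fingers":1,"x":0,"y":0.012,"z":0,"spin":0},{"fingers":1,"x":0,"y":0.024,"z":0,"spin":0},{"fingers":1,"x":0,"y":0.034,"z":0,"spin":0},{"fingers":1,"x":0,"y":0.04,"z":0,"spin":0},{"fingers":1,"x":0,"y":0.042,"z":0,"spin":0},{"fingers":0.3,"x":0,"y":0.042,"z":0,"spin":0},{"fingers":0,"x":0,"y":0.042,"z":0,"spin":0},{"fingers":0,"x":0,"y":0.042,"z":0,"spin":0},{"fingers":0,"x":0,"y":0.042,"z":0,"spin":0},{"fingers":0,"x":0,"y":0.042,"z":0,"spin":0}]' 20
```

```text
time_s: 5.3
ee_pos: [0.455, 0.0005, 0.0027]
eef_rot: [-1.571, -0.001, -0.0]
force: [-1.0, 0.2, 2.7]
grip_width: 0.0666
```

Run:
```python
from h import *
a=cv2.imread("pics/scene0.png")[260:380,275:415]; cv2.imwrite("pics/c5.png",cv2.resize(a,None,fx=5,fy=5,interpolation=cv2.INTER_CUBIC))
```

```text
(no output)
```

View pics/c5.png

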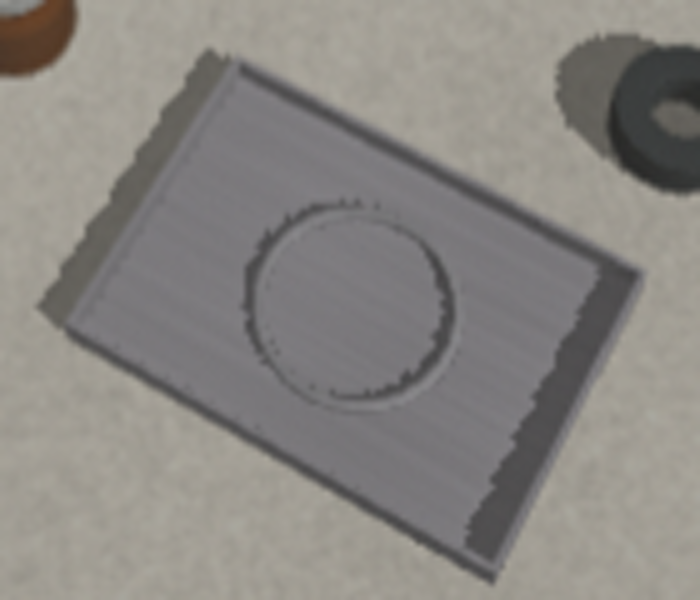

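The beaker is gripped at 66.6 mm. Both cameras put the ring centre at (0.635, 0.216). Lift, carry and lower.

```bash
python3 -m handwheel '[{"fingers":0,"x":0,"y":-0.02,"z":0,"spin":0},{"fingers":0,"x":0,"y":-0.05,"z":0,"spin":0},{"fingers":0,"x":0.02,"y":-0.07,"z":0.024,"spin":0},{"fingers":0,"x":0.046,"y":-0.07,"z":0.056,"spin":0},{"fingers":0,"x":0.074,"y":-0.07,"z":0.09,"spin":0},{"fingers":0,"x":0.102,"y":-0.07,"z":0.124,"spin":0},{"fingers":0,"x":0.13,"y":-0.07,"z":0.156,"spin":0},{"fingers":0,"x":0.154,"y":-0.07,"z":0.185,"spin":0},{"fingers":0,"x":0.171,"y":-0.07,"z":0.205,"spin":0},{"fingers":0,"x":0.18,"y":-0.07,"z":0.2155,"spin":0}]' && python3 -m handwheel '[{"fingers":0,"x":0,"y":0,"z":0,"spin":0},{"fingers":0,"x":0,"y":0.015,"z":0,"spin":0},{"fingers":0,"x":0,"y":0.03,"z":0,"spin":0},{"fingers":0,"x":0,"y":0.045,"z":0,"spin":0},{"fingers":0,"x":0,"y":0.055,"z":0,"spin":0},{"fingers":0,"x":0,"y":0.06,"z":0,"spin":0},{"fingers":0,"x":0,"y":0.063,"z":0,"spin":0},{"fingers":0,"x":0,"y":0.065,"z":0,"spin":0},{"fingers":0,"x":0,"y":0.0665,"z":0,"spin":0},{"fingers":0,"x":0,"y":0.0665,"z":0,"spin":0}]'
```

```text
time_s: 6.3
ee_pos: [0.6354, 0.2177, 0.0716]
eef_rot: [-1.571, 0.001, 0.001]
force: [-0.4, -1.1, -0.5]
grip_width: 0.0665
time_s: 7.3
ee_pos: [0.6349, 0.216, 0.0062]
eef_rot: [-1.571, -0.0, -0.0]
force: [-0.5, 0.1, -1.3]
grip_width: 0.067
```

```bash
python3 -m handwheel '[{"fingers":0,"x":0,"y":0.0005,"z":0,"spin":0},{"fingers":0,"x":0,"y":0.001,"z":0,"spin":0},{"fingers":0.45,"x":0,"y":0.001,"z":0,"spin":0},{"fingers":0.6,"x":0,"y":0.001,"z":0,"spin":0},{"fingers":0.8,"x":0,"y":0.001,"z":0,"spin":0},{"fingers":1,"x":0,"y":0.001,"z":0,"spin":0},{"fingers":1,"x":0,"y":-0.01,"z":0,"spin":0},{"fingers":1,"x":0,"y":-0.05,"z":0,"spin":0},{"fingers":1,"x":0,"y":-0.10,"z":0,"spin":0},{"fingers":1,"x":0,"y":-0.15,"z":0,"spin":0}]'
python3 -m handwheel '[{"fingers":1,"x":0,"y":-0.05,"z":-0.04,"spin":2},{"fingers":1,"x":0,"y":-0.05,"z":-0.09,"spin":4},{"fingers":1,"x":0,"y":-0.05,"z":-0.14,"spin":6},{"fingers":1,"x":0,"y":-0.05,"z":-0.19,"spin":8},{"fingers":1,"x":0,"y":-0.05,"z":-0.24,"spin":9},{"fingers":1,"x":-0.004,"y":-0.05,"z":-0.29,"spin":10},{"fingers":1,"x":-0.008,"y":-0.05,"z":-0.34,"spin":10},{"fingers":1,"x":-0.012,"y":-0.05,"z":-0.39,"spin":10},{"fingers":1,"x":-0.016,"y":-0.05,"z":-0.435,"spin":10},{"fingers":1,"x":-0.0163,"y":-0.05,"z":-0.4533,"spin":10}]'
python3 - <<'E'
from h import *
for n in("scene","top"):
    p,d=cams.camera(n); cv2.imwrite(f"pics/{n}4.png",p[...,::-1]); np.save(f"pics/{n}4.npy",d)
    print(n,"beaker",top(n,d,(.635,.216),.045,.063))
p=cv2.imread("pics/scene4.png")
a=p[100:260,130:310]; b=p[250:390,270:430]
cv2.imwrite("pics/c6.png",np.hstack([cv2.resize(a,(450,400),interpolation=cv2.INTER_CUBIC),cv2.resize(b,(340,400))]))
o=get_obs();print(o['ee_pos'],o['eef_rot'],o['time_s'])
W=cloud("scene",np.load("pics/scene4.npy")); P=W.reshape(-1,3); e=o['ee_pos']
u=np.array([np.cos(o['eef_rot'][2]),np.sin(o['eef_rot'][2])]); v=np.array([-u[1],u[0]])
L=np.c_[(P[:,:2]-e[:2])@u,(P[:,:2]-e[:2])@v,P[:,2]]
m=(abs(L[:,0])<.12)&(abs(L[:,1])<.06)
for z in np.arange(.2,.34,.01):
    Q=L[m&(L[:,2]>z)&(L[:,2]<=z+.01)]
    if len(Q): print(round(z,2),len(Q),Q.min(0)[:2].round(3),Q.max(0)[:2].round(3),Q[:,2].min().round(3))
E
```

```text
time_s: 8.3
ee_pos: [0.6345, 0.2158, 0.1585]
eef_rot: [-1.571, 0.0, -0.0]
force: [0.9, 0.8, 0.4]
grip_width: 0.0941
time_s: 9.3
ee_pos: [0.6173, -0.2413, 0.2068]
eef_rot: [-1.571, -0.001, -0.178]
force: [0.8, 0.6, 0.0]
grip_width: 0.0938
scene beaker (147, 0.6387, 0.2158, 33.6)
top beaker (76, 0.633, 0.2133, 33.0)
[ 0.61760872 -0.24062783  0.20637285] [-1.57119362e+00 -2.42028881e-04 -1.78664434e-01] 9.4
0.22 9 [-0.05 -0.01] [0.053 0.01 ] 0.226
0.23 41 [-0.057 -0.011] [0.059 0.011] 0.23
0.24 47 [-0.058 -0.007] [0.06  0.011] 0.24
0.25 55 [-0.058 -0.009] [0.06  0.011] 0.25
0.26 57 [-0.059 -0.012] [0.06  0.012] 0.26
0.27 57 [-0.058 -0.01 ] [0.06  0.011] 0.27
0.28 60 [-0.06 -0.01] [0.059 0.011] 0.28
0.29 56 [-0.059 -0.009] [0.059 0.011] 0.29
0.3 34 [-0.059 -0.007] [0.06  0.012] 0.3
0.31 15 [-0.054 -0.011] [-0.048  0.009] 0.31
0.32 27 [-0.079 -0.007] [0.082 0.033] 0.32
0.33 205 [-0.08  -0.032] [0.082 0.035] 0.33
0.34 449 [-0.081 -0.029] [0.087 0.035] 0.34
```

View pics/c6.png

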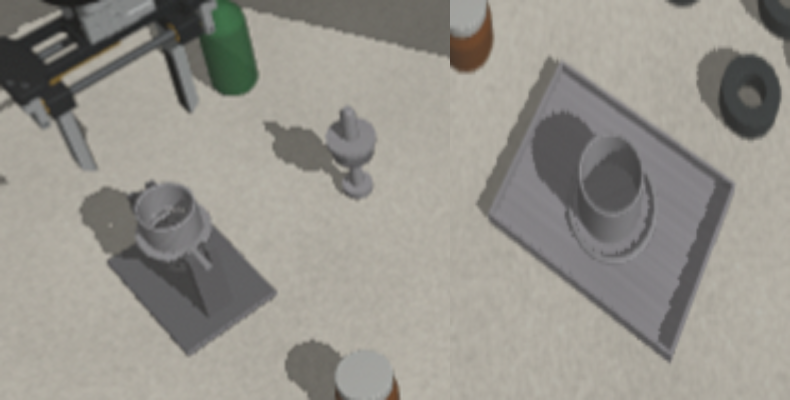

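The beaker stands inside the ring, at (612,195) in the right half of the crop. The basket hangs upright with the gripper above it, jaws across the pins. The scene cloud puts the fingertips at 0.226, which matches the z offset. Descending partway and checking x and y before the grip.

```bash
python3 -m handwheel '[{"fingers":1,"x":0,"y":0.02,"z":0,"spin":0},{"fingers":1,"x":0,"y":0.04,"z":0,"spin":0},{"fingers":1,"x":0,"y":0.06,"z":0,"spin":0},{"fingers":1,"x":0,"y":0.075,"z":0,"spin":0},{"fingers":1,"x":0,"y":0.09,"z":0,"spin":0},{"fingers":1,"x":0,"y":0.1,"z":0,"spin":0},{"fingers":1,"x":0,"y":0.105,"z":0,"spin":0},{"fingers":1,"x":0,"y":0.11,"z":0,"spin":0},{"fingers":1,"x":0,"y":0.11,"z":0,"spin":0},{"fingers":1,"x":0,"y":0.11,"z":0,"spin":0}]'
python3 - <<'E'
from h import *
o=get_obs();e=o['ee_pos'];print(np.round(e,4),o['eef_rot'])
p,d=cams.camera("scene"); cv2.imwrite("pics/scene5.png",p[...,::-1])
a=p[130:250,150:280,::-1]; cv2.imwrite("pics/c7.png",cv2.resize(a,None,fx=5,fy=5,interpolation=cv2.INTER_CUBIC))
E
```

```text
time_s: 10.4
ee_pos: [0.6186, -0.2375, 0.0964]
eef_rot: [-1.571, -0.001, -0.175]
force: [0.4, -0.4, 0.2]
grip_width: 0.0939
[ 0.6186 -0.2375  0.0964] [-1.57097533e+00 -6.51515921e-04 -1.74846974e-01]
```

View pics/c7.png

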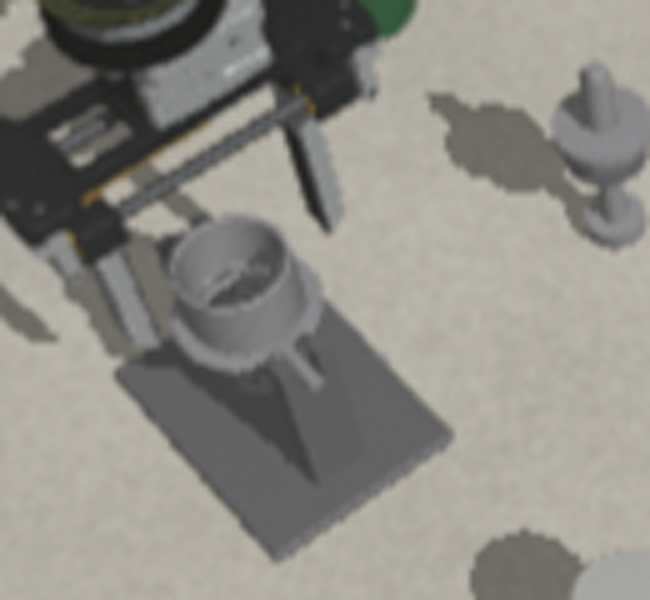

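Run:
```python
from h import *
f=lambda x,y:(150+(x+.5)/5-.5,130+(y+.5)/5-.5)
for q,z in(((231,259),.128),((158,343),.116),((128,354),.116),((343,217),.116),((328,232),.116)):
    p=pix("scene",*f(*q),z)[:2]-[.6186,-.2375]; a=-.175; u=np.array([np.cos(a),np.sin(a)]); v=np.array([-u[1],u[0]]); print(q,"tool x,z mm",(p@u*1e3).round(1),(p@v*1e3).round(1))
```

```text
(231, 259) tool x,z mm -0.0 -2.2
(158, 343) tool x,z mm 49.7 6.8
(128, 354) tool x,z mm 63.4 2.7
(343, 217) tool x,z mm -57.7 3.7
(328, 232) tool x,z mm -47.0 6.4
```

The basket is centred between the fingers to within about 2 mm. I'll shift −1 mm, descend and close softly.

```bash
python3 -m handwheel '[{"fingers":1,"x":-0.001,"y":0.007,"z":-0.001,"spin":0},{"fingers":1,"x":-0.001,"y":0.014,"z":-0.001,"spin":0},{"fingers":1,"x":-0.001,"y":0.019,"z":-0.001,"spin":0},{"fingers":1,"x":-0.001,"y":0.019,"z":-0.001,"spin":0},{"fingers":0.5,"x":-0.001,"y":0.019,"z":-0.001,"spin":0},{"fingers":0.32,"x":-0.001,"y":0.019,"z":-0.001,"spin":0},{"fingers":0.28,"x":-0.001,"y":0.019,"z":-0.001,"spin":0},{"fingers":0.26,"x":-0.001,"y":0.019,"z":-0.001,"spin":0},{"fingers":0.24,"x":-0.001,"y":0.019,"z":-0.001,"spin":0},{"fingers":0.22,"x":-0.001,"y":0.019,"z":-0.001,"spin":0}]' 5; python3 -c "
from station import get_obs;o=get_obs();print(o['force'],o['moment'],o['grip_width'])"
```

```text
time_s: 11.45
ee_pos: [0.6175, -0.2383, 0.0772]
eef_rot: [-1.571, -0.001, -0.175]
force: [1.1, -0.0, -0.1]
grip_width: 0.0574
[ 1.14556056 -0.02260647 -0.14878417] [-0.01741698 -0.31895205  0.01670042] 0.05744697627534554
```

```bash
python3 -m handwheel '[{"fingers":0.1,"x":0,"y":0,"z":0,"spin":0},{"fingers":0,"x":0,"y":0,"z":0,"spin":0},{"fingers":0,"x":0,"y":0,"z":0,"spin":0},{"fingers":0,"x":0,"y":0,"z":0,"spin":0},{"fingers":0,"x":0,"y":0,"z":0,"spin":0},{"fingers":0,"x":0,"y":0,"z":0,"spin":0},{"fingers":0,"x":0,"y":0,"z":0,"spin":0},{"fingers":0,"x":0,"y":0,"z":0,"spin":0},{"fingers":0,"x":0,"y":0,"z":0,"spin":0},{"fingers":0,"x":0,"y":0,"z":0,"spin":0}]' 25
python3 - <<'E'
from h import *
o=get_obs();print(o['force'],o['moment'],o['grip_width'])
for n in("top","scene"):
    p,d=cams.camera(n); cv2.imwrite(f"pics/{n}6.png",p[...,::-1]); np.save(f"pics/{n}6.npy",d)
b=cv2.imread("pics/scene6.png")[130:250,150:280]; cv2.imwrite("pics/c8.png",cv2.resize(b,None,fx=5,fy=5,interpolation=cv2.INTER_CUBIC))
E
```

```text
time_s: 12.45
ee_pos: [0.6174, -0.2382, 0.0771]
eef_rot: [-1.571, -0.0, -0.175]
force: [2.5, 0.5, 3.4]
grip_width: 0.0564
[2.4610655  0.47453625 3.36460067] [-0.05600325 -0.58267091  0.03634056] 0.05635206898752317
```

View pics/c8.png

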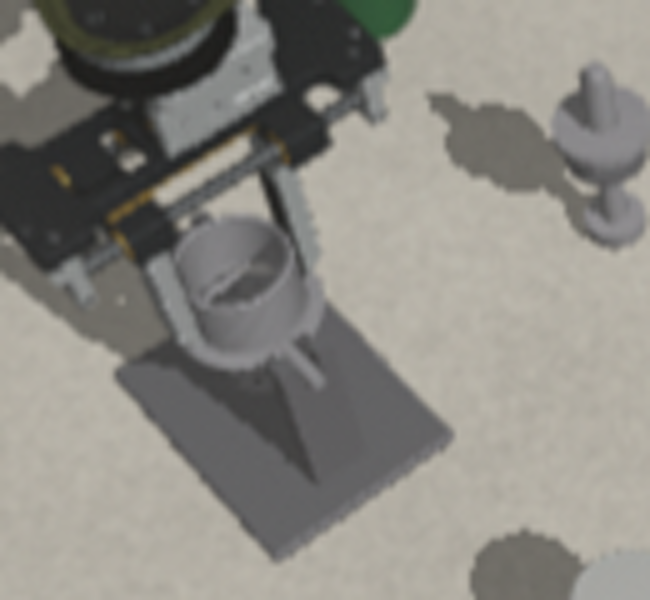

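The grip looks good: both pads are on the neck at about (185,320) and (310,230), and the basket is upright. Lifting straight up slowly.

```bash
python3 -m handwheel '[{"fingers":0,"x":0,"y":-0.002,"z":0,"spin":0},{"fingers":0,"x":0,"y":-0.006,"z":0,"spin":0},{"fingers":0,"x":0,"y":-0.01,"z":0,"spin":0},{"fingers":0,"x":0,"y":-0.015,"z":0,"spin":0},{"fingers":0,"x":0,"y":-0.02,"z":0,"spin":0},{"fingers":0,"x":0,"y":-0.025,"z":0,"spin":0},{"fingers":0,"x":0,"y":-0.03,"z":0,"spin":0},{"fingers":0,"x":0,"y":-0.035,"z":0,"spin":0},{"fingers":0,"x":0,"y":-0.04,"z":0,"spin":0},{"fingers":0,"x":0,"y":-0.04,"z":0,"spin":0}]' 30
python3 - <<'E'
from h import *
o=get_obs();print(o['force'],o['moment'],o['grip_width'])
p,d=cams.camera("scene"); cv2.imwrite("pics/scene7.png",p[...,::-1]); np.save("pics/scene7.npy",d)
b=p[120:250,140:280,::-1]; cv2.imwrite("pics/c9.png",cv2.resize(b,None,fx=5,fy=5,interpolation=cv2.INTER_CUBIC))
print(top("scene",d,(.618,-.238),.036,.168))
E
```

```text
time_s: 13.55
ee_pos: [0.6176, -0.2383, 0.1179]
eef_rot: [-1.571, -0.001, -0.175]
force: [-0.5, 0.1, -2.5]
grip_width: 0.0563
[-0.50056605  0.10453941 -2.45441399] [-0.01323261 -0.06461918 -0.07295541] 0.05633013269154312
(136, 0.6182, -0.2324, 34.4)
```

View pics/c9.png

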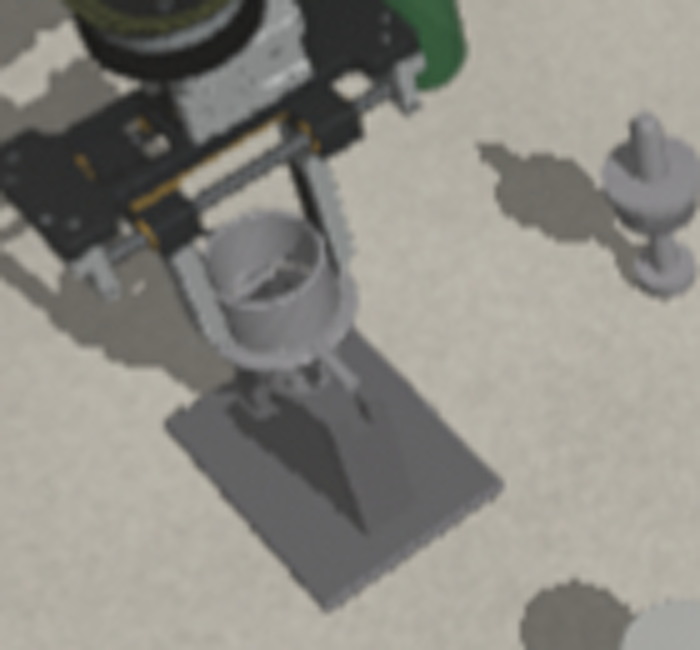

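The basket is lifted, upright and clear of the slots, with a 2.5 N load. Carrying it over the beaker with a gentle acceleration.

```bash
python3 -m handwheel '[{"fingers":0,"x":0,"y":-0.01,"z":0,"spin":0},{"fingers":0,"x":0,"y":-0.03,"z":0,"spin":0},{"fingers":0,"x":0,"y":-0.05,"z":0.01,"spin":0},{"fingers":0,"x":-0.003,"y":-0.06,"z":0.03,"spin":0},{"fingers":0,"x":-0.008,"y":-0.06,"z":0.06,"spin":0},{"fingers":0,"x":-0.013,"y":-0.06,"z":0.095,"spin":0},{"fingers":0,"x":-0.018,"y":-0.06,"z":0.13,"spin":0},{"fingers":0,"x":-0.023,"y":-0.06,"z":0.17,"spin":0},{"fingers":0,"x":-0.028,"y":-0.06,"z":0.21,"spin":0},{"fingers":0,"x":-0.034,"y":-0.06,"z":0.25,"spin":0}]' && python3 -m handwheel '[{"fingers":0,"x":-0.005,"y":0,"z":0.04,"spin":0},{"fingers":0,"x":-0.010,"y":0,"z":0.075,"spin":0},{"fingers":0,"x":-0.015,"y":0,"z":0.11,"spin":0},{"fingers":0,"x":-0.02,"y":0,"z":0.145,"spin":0},{"fingers":0,"x":-0.025,"y":0,"z":0.175,"spin":0},{"fingers":0,"x":-0.0279,"y":0,"z":0.195,"spin":0},{"fingers":0,"x":-0.0279,"y":0,"z":0.2015,"spin":0},{"fingers":0,"x":-0.0279,"y":0.02,"z":0.2015,"spin":0},{"fingers":0,"x":-0.0279,"y":0.04,"z":0.2015,"spin":0},{"fingers":0,"x":-0.0279,"y":0.05,"z":0.2015,"spin":0}]' 
python3 -m handwheel '[{"fingers":0,"x":0,"y":0,"z":0,"spin":0},{"fingers":0,"x":0,"y":0,"z":0,"spin":0},{"fingers":0,"x":0,"y":0,"z":0,"spin":0},{"fingers":0,"x":0,"y":0,"z":0,"spin":0},{"fingers":0,"x":0,"y":0,"z":0,"spin":0},{"fingers":0,"x":0,"y":0,"z":0,"spin":0},{"fingers":0,"x":0,"y":0,"z":0,"spin":0},{"fingers":0,"x":0,"y":0,"z":0,"spin":0},{"fingers":0,"x":0,"y":0,"z":0,"spin":0},{"fingers":0,"x":0,"y":0,"z":0,"spin":0}]'
python3 - <<'E'
from h import *
p,d=cams.camera("scene"); cv2.imwrite("pics/scene8.png",p[...,::-1])
b=p[230:390,270:430,::-1]; cv2.imwrite("pics/c10.png",cv2.resize(b,None,fx=3.7,fy=3.7,interpolation=cv2.INTER_CUBIC))
E
```

```text
time_s: 14.6
ee_pos: [0.6267, 0.0166, 0.177]
eef_rot: [-1.571, 0.0, -0.174]
force: [0.6, -0.3, -2.3]
grip_width: 0.0566
time_s: 15.6
ee_pos: [0.6343, 0.2162, 0.1251]
eef_rot: [-1.572, 0.002, -0.176]
force: [1.0, -1.2, -1.8]
grip_width: 0.0563
time_s: 16.6
ee_pos: [0.6348, 0.2172, 0.127]
eef_rot: [-1.571, 0.0, -0.175]
force: [-0.6, 0.3, -1.8]
grip_width: 0.0566
```

View pics/c10.png

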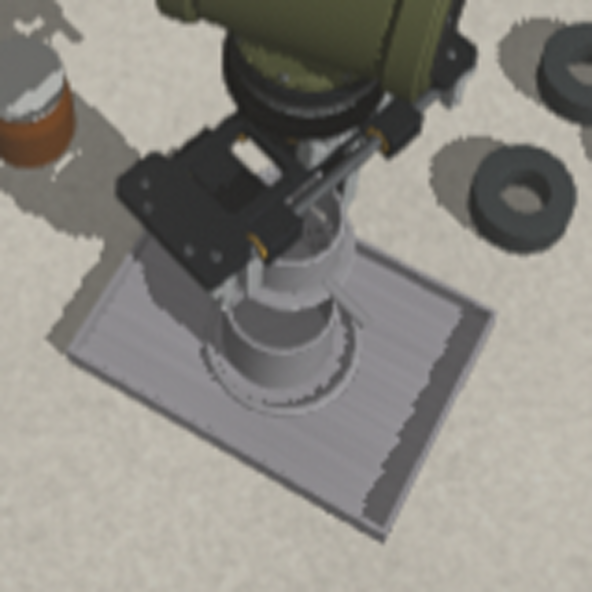

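Run:
```python
from h import *
K,D,V=cal("scene")
def ext(c,r,z):
    t=np.linspace(0,6.28,200); P=np.c_[c[0]+r*np.cos(t),c[1]+r*np.sin(t),0*t+z]
    C=P@V[:3,:3].T+V[:3,3]; q=cv2.projectPoints(C,np.zeros(3),np.zeros(3),K,D)[0].reshape(-1,2)
    q=(q-[270,230]+.5)*3.7-.5
    return "u",q[:,0].min().round(),q[:,0].max().round(),"v",q[:,1].min().round(),q[:,1].max().round()
print("beaker rim",ext((.635,.2155),.033,.063)); print("beaker foot",ext((.635,.2155),.033,.003))
print("flange top",ext((.635,.2155),.037,.142)); print("flange bot",ext((.635,.2155),.037,.138)); print("neck top",ext((.635,.2155),.029,.178)); print("ring",ext((.635,.216),.047,.009))
```

```text
beaker rim ('u', np.float64(225.0), np.float64(341.0), 'v', np.float64(241.0), np.float64(352.0))
beaker foot ('u', np.float64(224.0), np.float64(334.0), 'v', np.float64(281.0), np.float64(388.0))
flange top ('u', np.float64(219.0), np.float64(358.0), 'v', np.float64(176.0), np.float64(305.0))
flange bot ('u', np.float64(219.0), np.float64(357.0), 'v', np.float64(179.0), np.float64(308.0))
neck top ('u', np.float64(235.0), np.float64(347.0), 'v', np.float64(160.0), np.float64(264.0))
ring ('u', np.float64(202.0), np.float64(359.0), 'v', np.float64(256.0), np.float64(408.0))
```

All extents match the prediction within about 1 mm, so the basket is concentric. Lowering.

```bash
python3 -m handwheel '[{"fingers":0,"x":0,"y":0.01,"z":0,"spin":0},{"fingers":0,"x":0,"y":0.02,"z":0,"spin":0},{"fingers":0,"x":0,"y":0.03,"z":0,"spin":0},{"fingers":0,"x":0,"y":0.04,"z":0,"spin":0},{"fingers":0,"x":0,"y":0.048,"z":0,"spin":0},{"fingers":0,"x":0,"y":0.056,"z":0,"spin":0},{"fingers":0,"x":0,"y":0.064,"z":0,"spin":0},{"fingers":0,"x":0,"y":0.07,"z":0,"spin":0},{"fingers":0,"x":0,"y":0.072,"z":0,"spin":0},{"fingers":0,"x":0,"y":0.072,"z":0,"spin":0}]' && python3 -m handwheel '[{"fingers":0,"x":0,"y":0.001,"z":0,"spin":0},{"fingers":0,"x":0,"y":0.0015,"z":0,"spin":0},{"fingers":0,"x":0,"y":0.002,"z":0,"spin":0},{"fingers":0,"x":0,"y":0.0025,"z":0,"spin":0},{"fingers":0,"x":0,"y":0.003,"z":0,"spin":0},{"fingers":0,"x":0,"y":0.003,"z":0,"spin":0},{"fingers":0,"x":0,"y":0.003,"z":0,"spin":0},{"fingers":0,"x":0,"y":0.003,"z":0,"spin":0},{"fingers":0,"x":0,"y":0.003,"z":0,"spin":0},{"fingers":0,"x":0,"y":0.003,"z":0,"spin":0}]'
```

```text
time_s: 17.65
ee_pos: [0.6348, 0.2172, 0.0548]
eef_rot: [-1.571, 0.0, -0.175]
force: [-0.3, 0.0, -1.2]
grip_width: 0.0566
time_s: 18.65
ee_pos: [0.6353, 0.2174, 0.0537]
eef_rot: [-1.57, -0.002, -0.175]
force: [-4.1, -1.2, 11.1]
grip_width: 0.0564
```

Contact at 0.0537, where about 0.052 was expected, so it looks seated. Release, go up and over to the plunger, then check heights.

```bash
python3 -m handwheel '[{"fingers":0,"x":0,"y":-0.001,"z":0,"spin":0},{"fingers":0.3,"x":0,"y":-0.001,"z":0,"spin":0},{"fingers":0.5,"x":0,"y":-0.001,"z":0,"spin":0},{"fingers":0.75,"x":0,"y":-0.001,"z":0,"spin":0},{"fingers":1,"x":0,"y":-0.001,"z":0,"spin":0},{"fingers":1,"x":0,"y":-0.01,"z":0,"spin":0},{"fingers":1,"x":0,"y":-0.04,"z":0,"spin":0},{"fingers":1,"x":0,"y":-0.08,"z":0,"spin":0},{"fingers":1,"x":0,"y":-0.12,"z":0,"spin":0},{"fingers":1,"x":0,"y":-0.15,"z":0,"spin":0}]' && python3 -m handwheel '[{"fingers":1,"x":-0.006,"y":0,"z":-0.048,"spin":-1},{"fingers":1,"x":-0.012,"y":0,"z":-0.096,"spin":-2},{"fingers":1,"x":-0.019,"y":0,"z":-0.143,"spin":-3},{"fingers":1,"x":-0.025,"y":0,"z":-0.191,"spin":-4},{"fingers":1,"x":-0.03,"y":0,"z":-0.239,"spin":-5},{"fingers":1,"x":-0.038,"y":0,"z":-0.287,"spin":-6},{"fingers":1,"x":-0.06,"y":0,"z":-0.33,"spin":-7},{"fingers":1,"x":-0.08,"y":0,"z":-0.375,"spin":-8},{"fingers":1,"x":-0.11,"y":0,"z":-0.41,"spin":-9},{"fingers":1,"x":-0.137,"y":0,"z":-0.427,"spin":-10}]'
python3 - <<'E'
from h import *
for n in("scene","top"):
    p,d=cams.camera(n); cv2.imwrite(f"pics/{n}9.png",p[...,::-1]); np.save(f"pics/{n}9.npy",d)
    print(n,"neck top .103",top(n,d,(.635,.216),.04,.103))
    print(n,"spindle",top(n,d,(.424,-.18),.035,.132),"collar",top(n,d,(.424,-.18),.035,.09))
    W=cloud(n,d); P=near(W,(.635,.216),.05,.02,.2); print("z pct",np.percentile(P[:,2],[90,95,99]).round(4))
a=cv2.imread("pics/scene9.png")[240:390,270:420];b=cv2.imread("pics/top9.png")[85:165,195:295]
cv2.imwrite("pics/c11.png",np.hstack([cv2.resize(a,(400,400),interpolation=cv2.INTER_CUBIC),cv2.resize(b,(400,400),fx=4,fy=4)]))
print(get_obs()['ee_pos'],get_obs()['eef_rot'])
E
```

```text
time_s: 19.65
ee_pos: [0.6351, 0.2173, 0.2057]
eef_rot: [-1.569, -0.003, -0.175]
force: [-0.1, -0.1, -0.0]
grip_width: 0.0941
time_s: 20.65
ee_pos: [0.4239, -0.1814, 0.2025]
eef_rot: [-1.571, -0.001, -0.001]
force: [0.1, -0.1, 0.8]
grip_width: 0.094
scene neck top .103 (169, 0.6385, 0.2161, 30.0)
scene spindle (18, 0.43, -0.1759, 7.8) collar (208, 0.4278, -0.1783, 27.5)
z pct [0.1018 0.1037 0.1053]
top neck top .103 (83, 0.6337, 0.215, 29.3)
top spindle None collar (47, 0.4278, -0.1669, 18.3)
z pct [0.1019 0.1042 0.1071]
[ 0.42344289 -0.18089002  0.20296437] [-1.57161797e+00 -8.67384289e-04 -2.68444168e-03]
```

View pics/c11.png

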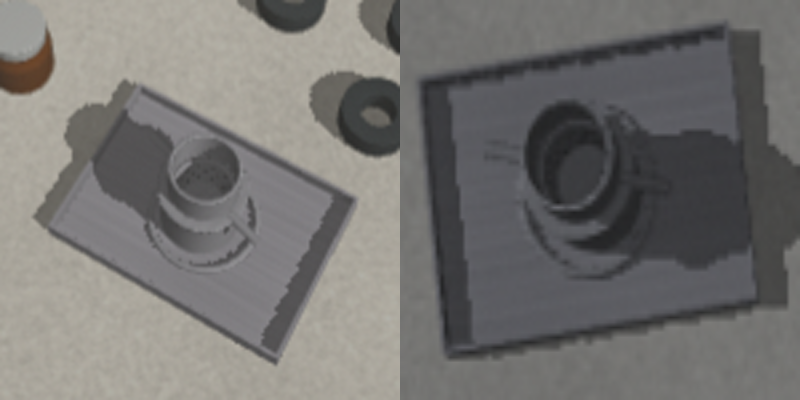

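The basket is seated: neck top is at about 0.103 in both cameras, centred at (0.635, 0.2165). Now the plunger.

```bash
python3 -m handwheel '[{"fingers":1,"x":0.001,"y":0.02,"z":0.001,"spin":0},{"fingers":1,"x":0.001,"y":0.05,"z":0.001,"spin":0},{"fingers":1,"x":0.001,"y":0.08,"z":0.001,"spin":0},{"fingers":1,"x":0.001,"y":0.105,"z":0.001,"spin":0},{"fingers":1,"x":0.001,"y":0.12,"z":0.001,"spin":0},{"fingers":0.5,"x":0.001,"y":0.127,"z":0.001,"spin":0},{"fingers":0,"x":0.001,"y":0.128,"z":0.001,"spin":0},{"fingers":-0.3,"x":0.001,"y":0.128,"z":0.001,"spin":0},{"fingers":-0.5,"x":0.001,"y":0.128,"z":0.001,"spin":0},{"fingers":-0.6,"x":0.001,"y":0.128,"z":0.001,"spin":0}]' 8 && python3 -m handwheel '[{"fingers":-0.65,"x":0,"y":0,"z":0,"spin":0},{"fingers":-0.7,"x":0,"y":0,"z":0,"spin":0},{"fingers":-0.8,"x":0,"y":0,"z":0,"spin":0},{"fingers":-1,"x":0,"y":0,"z":0,"spin":0},{"fingers":-1,"x":0,"y":0,"z":0,"spin":0},{"fingers":-1,"x":0,"y":0,"z":0,"spin":0},{"fingers":-1,"x":0,"y":0,"z":0,"spin":0},{"fingers":-1,"x":0,"y":0,"z":0,"spin":0},{"fingers":-1,"x":0,"y":0,"z":0,"spin":0},{"fingers":-1,"x":0,"y":0,"z":0,"spin":0}]' 30
```

```text
time_s: 21.75
ee_pos: [0.427, -0.1786, 0.0747]
eef_rot: [-1.571, -0.001, -0.0]
force: [-1.0, -0.1, -0.1]
grip_width: 0.0577
time_s: 22.75
ee_pos: [0.4266, -0.1784, 0.0739]
eef_rot: [-1.571, 0.0, -0.0]
force: [0.4, -0.3, -2.4]
grip_width: 0.0155
```

The spindle is gripped at 15.5 mm. Lift and carry to above the basket.

```bash
python3 -m handwheel '[{"fingers":-1,"x":0,"y":-0.02,"z":0,"spin":0},{"fingers":-1,"x":0,"y":-0.06,"z":0,"spin":0},{"fingers":-1,"x":0,"y":-0.10,"z":0,"spin":0},{"fingers":-1,"x":0.01,"y":-0.13,"z":0.018,"spin":0},{"fingers":-1,"x":0.026,"y":-0.13,"z":0.05,"spin":0},{"fingers":-1,"x":0.044,"y":-0.13,"z":0.085,"spin":0},{"fingers":-1,"x":0.063,"y":-0.13,"z":0.12,"spin":0},{"fingers":-1,"x":0.083,"y":-0.13,"z":0.158,"spin":0},{"fingers":-1,"x":0.103,"y":-0.13,"z":0.196,"spin":0},{"fingers":-1,"x":0.123,"y":-0.13,"z":0.234,"spin":0}]' && python3 -m handwheel '[{"fingers":-1,"x":0.02,"y":0,"z":0.038,"spin":0},{"fingers":-1,"x":0.04,"y":0,"z":0.076,"spin":0},{"fingers":-1,"x":0.058,"y":0,"z":0.11,"spin":0},{"fingers":-1,"x":0.072,"y":0,"z":0.137,"spin":0},{"fingers":-1,"x":0.081,"y":0,"z":0.154,"spin":0},{"fingers":-1,"x":0.0854,"y":0,"z":0.1625,"spin":0},{"fingers":-1,"x":0.0854,"y":0,"z":0.1625,"spin":0},{"fingers":-1,"x":0.0854,"y":0,"z":0.1625,"spin":0},{"fingers":-1,"x":0.0854,"y":0,"z":0.1625,"spin":0},{"fingers":-1,"x":0.0854,"y":0,"z":0.1625,"spin":0}]'
python3 - <<'E'
from h import *
p,d=cams.camera("scene"); cv2.imwrite("pics/scene10.png",p[...,::-1])
b=p[215:375,270:430,::-1]; cv2.imwrite("pics/c12.png",cv2.resize(b,None,fx=3.7,fy=3.7,interpolation=cv2.INTER_CUBIC))
K,D,V=cal("scene")
def ext(c,r,z):
    t=np.linspace(0,6.28,200); P=np.c_[c[0]+r*np.cos(t),c[1]+r*np.sin(t),0*t+z]
    C=P@V[:3,:3].T+V[:3,3]; q=cv2.projectPoints(C,np.zeros(3),np.zeros(3),K,D)[0].reshape(-1,2)
    q=(q-[270,215]+.5)*3.7-.5
    return "u",q[:,0].min().round(),q[:,0].max().round(),"v",q[:,1].min().round(),q[:,1].max().round()
c=(.635,.2165); z=get_obs()['ee_pos'][2]-.0739
print(z,"neck",ext(c,.029,.103),"foot",ext(c,.0165,z),ext(c,.0165,z+.014),"disc",ext(c,.022,z+.06),"collar",ext(c,.026,z+.087))
E
```

```text
time_s: 23.75
ee_pos: [0.5502, 0.0572, 0.2038]
eef_rot: [-1.571, 0.0, -0.0]
force: [0.6, -0.9, -2.6]
grip_width: 0.0155
time_s: 24.75
ee_pos: [0.6351, 0.2172, 0.2044]
eef_rot: [-1.571, -0.0, -0.001]
force: [-0.7, 0.5, -2.6]
grip_width: 0.0156
0.13044011077749076 neck ('u', np.float64(235.0), np.float64(339.0), 'v', np.float64(276.0), np.float64(375.0)) foot ('u', np.float64(258.0), np.float64(319.0), 'v', np.float64(276.0), np.float64(333.0)) ('u', np.float64(259.0), np.float64(321.0), 'v', np.float64(265.0), np.float64(323.0)) disc ('u', np.float64(251.0), np.float64(337.0), 'v', np.float64(218.0), np.float64(298.0)) collar ('u', np.float64(244.0), np.float64(348.0), 'v', np.float64(188.0), np.float64(283.0))
```

View pics/c12.png

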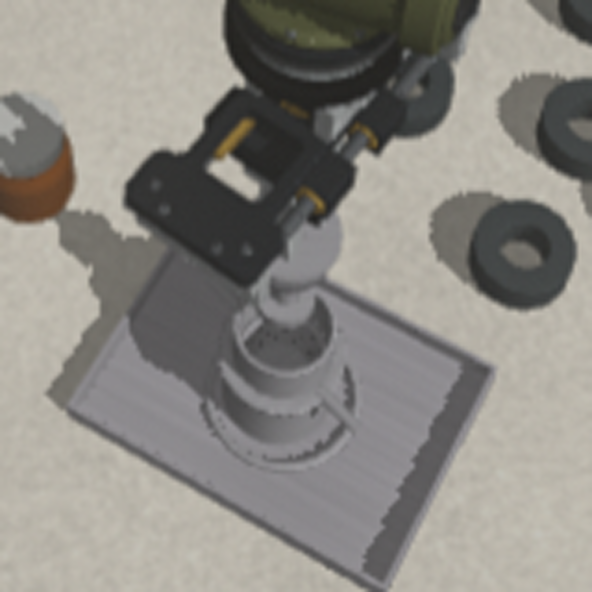

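The foot hangs over the neck opening, at about (287,300) in the crop, with the neck rim spanning u 232–336. I'll check the concentricity numerically with cylinder fits in the same cloud.

```bash
cat > f.py <<'E'
from h import *
def cyl(P,r,c0):
    s=least_squares(lambda c:np.hypot(P[:,0]-c[0],P[:,1]-c[1])-r,c0,loss="soft_l1",f_scale=.0015); return s.x.round(4),len(P),np.abs(s.fun).mean().round(4)
E
python3 - <<'E'
from f import *
c=(.637,.217)
for k in range(2):
    p,d=cams.camera("scene"); W=cloud("scene",d)
    for nm,R,z0,z1,r in(("neck",.04,.074,.098,.029),("beaker",.045,.01,.055,.033),("foot",.03,.1315,.1425,.0165),("disc",.035,.18,.198,.022)):
        P=near(W,c,R,z0,z1)
        if nm=="neck": P=P[np.hypot(*(P[:,:2]-c).T)>.0275]
        if nm=="disc": print(nm,len(P)) 
        if len(P)>5: print(nm,cyl(P,r,c))
    P=near(W,c,.03,.115,.16); 
    print("foot zmin",np.sort(P[:,2])[:8].round(4))
E
```

```text
neck (array([0.6367, 0.216 ]), 98, np.float64(0.0003))
beaker (array([0.6405, 0.2285]), 375, np.float64(0.007))
foot (array([0.6351, 0.213 ]), 44, np.float64(0.0028))
disc 15
disc (array([0.6357, 0.2144]), 15, np.float64(0.0006))
foot zmin [0.1337 0.1346 0.135  0.1356 0.136  0.136  0.1362 0.1363]
neck (array([0.6366, 0.2161]), 88, np.float64(0.0004))
beaker (array([0.6415, 0.2277]), 377, np.float64(0.007))
foot (array([0.6349, 0.2136]), 42, np.float64(0.0024))
disc 17
disc (array([0.6356, 0.2143]), 17, np.float64(0.0004))
foot zmin [0.1342 0.1346 0.1352 0.1354 0.1356 0.1357 0.1364 0.1367]
```

The plunger needs (+1.2, +2) mm. Correct and lower.

```bash
python3 -m handwheel '[{"fingers":-1,"x":0.0012,"y":0.0,"z":0.002,"spin":0},{"fingers":-1,"x":0.0012,"y":0.01,"z":0.002,"spin":0},{"fingers":-1,"x":0.0012,"y":0.025,"z":0.002,"spin":0},{"fingers":-1,"x":0.0012,"y":0.04,"z":0.002,"spin":0},{"fingers":-1,"x":0.0012,"y":0.055,"z":0.002,"spin":0},{"fingers":-1,"x":0.0012,"y":0.068,"z":0.002,"spin":0},{"fingers":-1,"x":0.0012,"y":0.08,"z":0.002,"spin":0},{"fingers":-1,"x":0.0012,"y":0.09,"z":0.002,"spin":0},{"fingers":-1,"x":0.0012,"y":0.094,"z":0.002,"spin":0},{"fingers":-1,"x":0.0012,"y":0.094,"z":0.002,"spin":0}]' && python3 -m handwheel '[{"fingers":-1,"x":0,"y":0.0015,"z":0,"spin":0},{"fingers":-1,"x":0,"y":0.003,"z":0,"spin":0},{"fingers":-1,"x":0,"y":0.0045,"z":0,"spin":0},{"fingers":-1,"x":0,"y":0.0055,"z":0,"spin":0},{"fingers":-1,"x":0,"y":0.0065,"z":0,"spin":0},{"fingers":-1,"x":0,"y":0.007,"z":0,"spin":0},{"fingers":-1,"x":0,"y":0.007,"z":0,"spin":0},{"fingers":-1,"x":0,"y":0.007,"z":0,"spin":0},{"fingers":-1,"x":0,"y":0.007,"z":0,"spin":0},{"fingers":-1,"x":0,"y":0.007,"z":0,"spin":0}]'
```

```text
time_s: 25.9
ee_pos: [0.6362, 0.2199, 0.1094]
eef_rot: [-1.571, 0.001, -0.0]
force: [-0.6, 0.4, -2.1]
grip_width: 0.0154
time_s: 26.9
ee_pos: [0.6364, 0.22, 0.103]
eef_rot: [-1.571, -0.0, -0.0]
force: [0.0, -0.2, -2.1]
grip_width: 0.0154
```

```bash
python3 -m handwheel '[{"fingers":-1,"x":0,"y":0.0005,"z":0,"spin":0},{"fingers":-1,"x":0,"y":0.001,"z":0,"spin":0},{"fingers":-1,"x":0,"y":0.0015,"z":0,"spin":0},{"fingers":-1,"x":0,"y":0.002,"z":0,"spin":0},{"fingers":-1,"x":0,"y":0.002,"z":0,"spin":0},{"fingers":-1,"x":0,"y":0.002,"z":0,"spin":0},{"fingers":-1,"x":0,"y":0.002,"z":0,"spin":0},{"fingers":-1,"x":0,"y":0.002,"z":0,"spin":0},{"fingers":-1,"x":0,"y":0.002,"z":0,"spin":0},{"fingers":-1,"x":0,"y":0.002,"z":0,"spin":0}]'
```

```text
time_s: 27.9
ee_pos: [0.6367, 0.2202, 0.1023]
eef_rot: [-1.57, -0.002, -0.0]
force: [-3.6, -0.0, 8.7]
grip_width: 0.0158
```

Contact at about the expected height (0.102). Ease off, release slowly and back away.

```bash
python3 -m handwheel '[{"fingers":-1,"x":0,"y":-0.001,"z":0,"spin":0},{"fingers":-0.6,"x":0,"y":-0.001,"z":0,"spin":0},{"fingers":-0.5,"x":0,"y":-0.001,"z":0,"spin":0},{"fingers":-0.2,"x":0,"y":-0.001,"z":0,"spin":0},{"fingers":0.2,"x":0,"y":-0.001,"z":0,"spin":0},{"fingers":0.6,"x":0,"y":-0.001,"z":0,"spin":0},{"fingers":1,"x":0,"y":-0.001,"z":0,"spin":0},{"fingers":1,"x":0,"y":-0.01,"z":0,"spin":0},{"fingers":1,"x":0,"y":-0.05,"z":0,"spin":0},{"fingers":1,"x":0,"y":-0.09,"z":0,"spin":0}]' && python3 -m handwheel '[{"fingers":1,"x":-0.048,"y":0,"z":-0.012,"spin":0},{"fingers":1,"x":-0.096,"y":0,"z":-0.024,"spin":0},{"fingers":1,"x":-0.14,"y":0,"z":-0.036,"spin":0},{"fingers":1,"x":-0.185,"y":0.0,"z":-0.048,"spin":0},{"fingers":1,"x":-0.2155,"y":0.02,"z":-0.058,"spin":0},{"fingers":1,"x":-0.2155,"y":0.06,"z":-0.058,"spin":0},{"fingers":1,"x":-0.2155,"y":0.085,"z":-0.058,"spin":0},{"fingers":1,"x":-0.2155,"y":0.085,"z":-0.058,"spin":0},{"fingers":1,"x":-0.2155,"y":0.085,"z":-0.058,"spin":0},{"fingers":1,"x":-0.2155,"y":0.085,"z":-0.058,"spin":0}]'
python3 - <<'E'
from f import *
print(get_obs()['ee_pos'])
for n in("scene","top"):
    p,d=cams.camera(n); W=cloud(n,d); cv2.imwrite(f"pics/{n}11.png",p[...,::-1]); np.save(f"pics/{n}11.npy",d)
    print(n,"collar .117",top(n,d,(.635,.216),.04,.117,.004),"spindle .159",top(n,d,(.635,.216),.03,.159,.006))
    P=near(W,(.635,.216),.04,.02,.25); print("zmax",np.sort(P[:,2])[-12:].round(4))
    if n=="scene":
        P=near(W,(.637,.217),.016,.125,.153); print("spindle cyl",cyl(P,.008,(.637,.217)))
        for z in(.125,.134,.143):
            Q=P[(P[:,2]>z)&(P[:,2]<z+.009)]; print(z,cyl(Q,.008,(.637,.217)))
        P=near(W,(.637,.217),.04,.074,.098); P=P[np.hypot(*(P[:,:2]-(.637,.217)).T)>.0275]; print("neck",cyl(P,.029,(.637,.217)))
    print(n,"w2",top(n,d,(.42,.161),.045,.028))
a=cv2.imread("pics/scene11.png")[190:370,290:440]; cv2.imwrite("pics/c13.png",cv2.resize(a,None,fx=3.3,fy=3.3,interpolation=cv2.INTER_CUBIC))
E
```

```text
time_s: 28.9
ee_pos: [0.636, 0.2199, 0.1922]
eef_rot: [-1.571, 0.001, -0.0]
force: [0.9, 0.0, 1.0]
grip_width: 0.0761
time_s: 29.9
ee_pos: [0.4218, 0.1623, 0.1076]
eef_rot: [-1.57, -0.002, -0.0]
force: [-0.6, 0.5, 0.7]
grip_width: 0.0942
[0.42178051 0.16233454 0.10760559]
scene collar .117 (410, 0.6391, 0.2171, 27.0) spindle .159 (40, 0.6415, 0.2181, 7.5)
zmax [0.1596 0.1596 0.1597 0.1598 0.16   0.1602 0.1605 0.1605 0.1608 0.161
 0.1611 0.1611]
spindle cyl (array([0.6384, 0.2167]), 46, np.float64(0.0004))
0.125 (array([0.6383, 0.2168]), 18, np.float64(0.0004))
0.134 (array([0.6385, 0.2168]), 12, np.float64(0.0004))
0.143 (array([0.6385, 0.2166]), 12, np.float64(0.0003))
neck (array([0.6369, 0.216 ]), 103, np.float64(0.0004))
scene w2 (333, 0.4245, 0.1621, 33.2)
top collar .117 (201, 0.6353, 0.2157, 26.3) spindle .159 (23, 0.6354, 0.2155, 7.0)
zmax [0.1592 0.1594 0.1595 0.1596 0.1597 0.1597 0.1598 0.1598 0.1609 0.1626
 0.1647 0.1652]
top w2 (22, 0.418, 0.1349, 16.8)
```

View pics/c13.png

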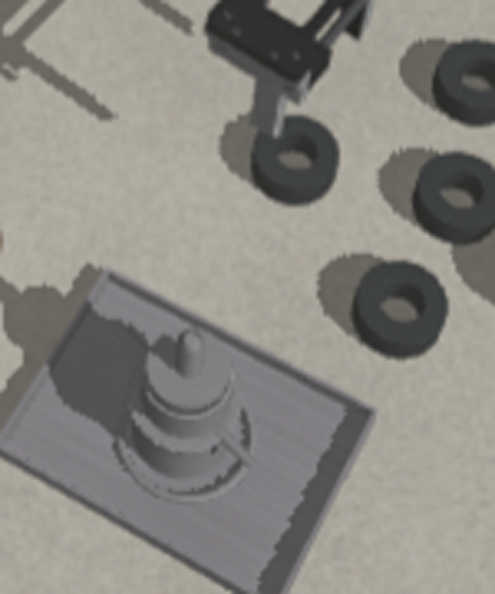

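The plunger stands upright: spindle top at 0.160, the collar at 0.117, and the spindle axis shows no tilt. The gripper is above the meant weight, at (295,160) in the crop. Descend and grip it.

```bash
python3 -m handwheel '[{"fingers":1,"x":-0.001,"y":0.02,"z":0,"spin":0},{"fingers":1,"x":-0.001,"y":0.045,"z":0,"spin":0},{"fingers":1,"x":-0.001,"y":0.07,"z":0,"spin":0},{"fingers":1,"x":-0.001,"y":0.09,"z":0,"spin":0},{"fingers":1,"x":-0.001,"y":0.107,"z":0,"spin":0},{"fingers":1,"x":-0.001,"y":0.117,"z":0,"spin":0},{"fingers":1,"x":-0.001,"y":0.1225,"z":0,"spin":0},{"fingers":0.5,"x":-0.001,"y":0.1225,"z":0,"spin":0},{"fingers":0.3,"x":-0.001,"y":0.1225,"z":0,"spin":0},{"fingers":0.3,"x":-0.001,"y":0.1225,"z":0,"spin":0}]' 30 && python3 -m handwheel '[{"fingers":0,"x":0,"y":0,"z":0,"spin":0},{"fingers":0,"x":0,"y":0,"z":0,"spin":0},{"fingers":0,"x":0,"y":0,"z":0,"spin":0},{"fingers":0,"x":0,"y":-0.005,"z":0,"spin":0},{"fingers":0,"x":0,"y":-0.02,"z":0,"spin":0},{"fingers":0,"x":0,"y":-0.06,"z":0,"spin":0},{"fingers":0,"x":0,"y":-0.1,"z":0,"spin":0},{"fingers":0,"x":0,"y":-0.14,"z":0,"spin":0},{"fingers":0,"x":0,"y":-0.17,"z":0,"spin":0},{"fingers":0,"x":0,"y":-0.19,"z":0,"spin":0}]' 40
```

```text
time_s: 31.0
ee_pos: [0.4203, 0.1622, -0.0158]
eef_rot: [-1.57, -0.001, -0.0]
force: [-1.0, 0.4, 0.9]
grip_width: 0.0735
time_s: 32.0
ee_pos: [0.4199, 0.1621, 0.1758]
eef_rot: [-1.57, -0.002, -0.0]
force: [0.3, 0.8, -6.9]
grip_width: 0.064
```

```bash
python3 -m handwheel '[{"fingers":0,"x":0.01,"y":0,"z":0.003,"spin":0},{"fingers":0,"x":0.035,"y":0,"z":0.009,"spin":0},{"fingers":0,"x":0.07,"y":0,"z":0.018,"spin":0},{"fingers":0,"x":0.105,"y":0,"z":0.027,"spin":0},{"fingers":0,"x":0.14,"y":0,"z":0.036,"spin":0},{"fingers":0,"x":0.17,"y":0,"z":0.044,"spin":0},{"fingers":0,"x":0.195,"y":0,"z":0.05,"spin":0},{"fingers":0,"x":0.21,"y":0,"z":0.054,"spin":0},{"fingers":0,"x":0.2166,"y":0,"z":0.056,"spin":0},{"fingers":0,"x":0.2166,"y":0,"z":0.056,"spin":0}]' && python3 -m handwheel '[{"fingers":0,"x":0,"y":0,"z":0,"spin":0},{"fingers":0,"x":0,"y":0,"z":0,"spin":0},{"fingers":0,"x":0,"y":0,"z":0,"spin":0},{"fingers":0,"x":0,"y":0,"z":0,"spin":0},{"fingers":0,"x":0,"y":0,"z":0,"spin":0},{"fingers":0,"x":0,"y":0,"z":0,"spin":0},{"fingers":0,"x":0,"y":0,"z":0,"spin":0},{"fingers":0,"x":0,"y":0,"z":0,"spin":0},{"fingers":0,"x":0,"y":0,"z":0,"spin":0},{"fingers":0,"x":0,"y":0,"z":0,"spin":0}]'
python3 - <<'E'
from f import *
print(get_obs()['ee_pos'])
p,d=cams.camera("scene"); W=cloud("scene",d); cv2.imwrite("pics/scene12.png",p[...,::-1])
P=near(W,(.637,.217),.05,.15,.26); print("z hist",np.histogram(P[:,2],np.arange(.15,.27,.01))[0])
P=near(W,(.637,.217),.045,.192,.212)
i=np.hypot(*(P[:,:2]-(.637,.217)).T)
ang=np.degrees(np.arctan2(P[:,1]-.217,P[:,0]-.637))
m=(i>.026)&(ang>20)&(ang<160); print(m.sum()); print("weight",cyl(P[m],.032,(.637,.217)))
Q=near(W,(.637,.217),.016,.125,.153); print("spindle",cyl(Q,.008,(.637,.217)))
E
```

```text
time_s: 33.0
ee_pos: [0.6364, 0.218, 0.1713]
eef_rot: [-1.571, 0.002, -0.0]
force: [0.0, -0.4, -4.7]
grip_width: 0.0642
time_s: 34.0
ee_pos: [0.6365, 0.218, 0.1734]
eef_rot: [-1.571, 0.0, -0.0]
force: [-0.2, -0.8, -5.6]
grip_width: 0.0642
[0.63645029 0.21796273 0.17340756]
z hist [  0   0   0   3  40  61 311   9   3   3   1   0]
84
weight (array([0.638 , 0.2162]), 84, np.float64(0.0004))
spindle (array([0.6387, 0.2169]), 9, np.float64(0.0004))
```

The held weight at (0.638, 0.2162) and the spindle at (0.6386, 0.2168) are concentric within 1 mm. Lowering gently.

```bash
python3 -m handwheel '[{"fingers":0,"x":0.0005,"y":0.006,"z":0.0005,"spin":0},{"fingers":0,"x":0.0005,"y":0.015,"z":0.0005,"spin":0},{"fingers":0,"x":0.0005,"y":0.025,"z":0.0005,"spin":0},{"fingers":0,"x":0.0005,"y":0.035,"z":0.0005,"spin":0},{"fingers":0,"x":0.0005,"y":0.045,"z":0.0005,"spin":0},{"fingers":0,"x":0.0005,"y":0.054,"z":0.0005,"spin":0},{"fingers":0,"x":0.0005,"y":0.061,"z":0.0005,"spin":0},{"fingers":0,"x":0.0005,"y":0.066,"z":0.0005,"spin":0},{"fingers":0,"x":0.0005,"y":0.068,"z":0.0005,"spin":0},{"fingers":0,"x":0.0005,"y":0.068,"z":0.0005,"spin":0}]' && python3 -m handwheel '[{"fingers":0,"x":0,"y":0.0005,"z":0,"spin":0},{"fingers":0,"x":0,"y":0.001,"z":0,"spin":0},{"fingers":0,"x":0,"y":0.0015,"z":0,"spin":0},{"fingers":0,"x":0,"y":0.002,"z":0,"spin":0},{"fingers":0,"x":0,"y":0.0025,"z":0,"spin":0},{"fingers":0,"x":0,"y":0.003,"z":0,"spin":0},{"fingers":0,"x":0,"y":0.003,"z":0,"spin":0},{"fingers":0,"x":0,"y":0.003,"z":0,"spin":0},{"fingers":0,"x":0,"y":0.003,"z":0,"spin":0},{"fingers":0,"x":0,"y":0.003,"z":0,"spin":0}]'
```

```text
time_s: 35.05
ee_pos: [0.637, 0.2185, 0.1054]
eef_rot: [-1.571, 0.0, -0.0]
force: [0.2, 0.9, -6.3]
grip_width: 0.064
time_s: 36.05
ee_pos: [0.637, 0.2185, 0.1028]
eef_rot: [-1.571, -0.0, -0.0]
force: [-2.3, 0.2, 0.2]
grip_width: 0.064
```

The load has transferred to the collar. Another 0.5 mm, then release and retreat.

```bash
python3 -m handwheel '[{"fingers":0,"x":0,"y":0.0003,"z":0,"spin":0},{"fingers":0,"x":0,"y":0.0005,"z":0,"spin":0},{"fingers":0.38,"x":0,"y":0.0005,"z":0,"spin":0},{"fingers":0.42,"x":0,"y":0.0005,"z":0,"spin":0},{"fingers":0.55,"x":0,"y":0.0005,"z":0,"spin":0},{"fingers":0.75,"x":0,"y":0.0005,"z":0,"spin":0},{"fingers":1,"x":0,"y":0.0005,"z":0,"spin":0},{"fingers":1,"x":0,"y":0.0005,"z":0,"spin":0},{"fingers":1,"x":0,"y":-0.02,"z":0,"spin":0},{"fingers":1,"x":0,"y":-0.06,"z":0,"spin":0}]' 10 && python3 -m handwheel '[{"fingers":1,"x":0,"y":-0.04,"z":0,"spin":0},{"fingers":1,"x":-0.04,"y":-0.05,"z":-0.02,"spin":0},{"fingers":1,"x":-0.08,"y":-0.05,"z":-0.04,"spin":0},{"fingers":1,"x":-0.12,"y":-0.05,"z":-0.06,"spin":0},{"fingers":1,"x":-0.16,"y":-0.05,"z":-0.08,"spin":0},{"fingers":1,"x":-0.18,"y":-0.05,"z":-0.12,"spin":0},{"fingers":1,"x":-0.19,"y":-0.05,"z":-0.16,"spin":0},{"fingers":1,"x":-0.2,"y":-0.05,"z":-0.2,"spin":0},{"fingers":1,"x":-0.2,"y":-0.05,"z":-0.22,"spin":0},{"fingers":1,"x":-0.2,"y":-0.05,"z":-0.22,"spin":0}]'
python3 - <<'E'
from f import *
for n in("scene","top"):
    p,d=cams.camera(n); W=cloud(n,d); cv2.imwrite(f"pics/{n}13.png",p[...,::-1])
    print(n,"weight top .145",top(n,d,(.637,.217),.045,.145),"spindle",top(n,d,(.637,.217),.02,.159,.005))
    for nm,c,r,z in(("jar",(.62,.006),.04,.075),("bottle",(.393,-.393),.02,.16),("mug",(.388,.4),.05,.085)):
        print(" ",nm,top(n,np.load(f"pics/{n}0.npy"),c,r,z),top(n,d,c,r,z))
a=cv2.imread("pics/scene13.png")[200:380,260:460]; b=cv2.imread("pics/top13.png")[80:180,190:310]
cv2.imwrite("pics/c14.png",np.hstack([cv2.resize(a,(444,400),interpolation=cv2.INTER_CUBIC),cv2.resize(b,(350,400))]))
E
```

```text
time_s: 37.05
ee_pos: [0.6357, 0.2181, 0.1601]
eef_rot: [-1.572, 0.005, -0.0]
force: [-0.3, 0.4, 0.3]
grip_width: 0.0941
time_s: 38.05
ee_pos: [0.4368, -0.0033, 0.2128]
eef_rot: [-1.571, -0.001, -0.003]
force: [-0.1, 0.2, -0.6]
grip_width: 0.0941
scene weight top .145 (642, 0.6434, 0.2168, 32.6) spindle (32, 0.645, 0.2172, 6.9)
  jar (374, 0.624, 0.0073, 26.6) (377, 0.6243, 0.0079, 27.2)
  bottle (57, 0.3922, -0.3993, 14.6) (59, 0.3927, -0.3968, 15.6)
  mug (198, 0.3951, 0.4142, 38.6) (206, 0.3951, 0.4132, 38.5)
top weight top .145 (388, 0.6385, 0.2148, 32.3) spindle (12, 0.64, 0.214, 5.2)
  jar (257, 0.6183, 0.0059, 26.3) (255, 0.6185, 0.0056, 26.4)
  bottle (69, 0.39, -0.4022, 12.3) (75, 0.3904, -0.4021, 12.7)
  mug (108, 0.3891, 0.4116, 38.5) (101, 0.3891, 0.4112, 38.6)
```

View pics/c14.png

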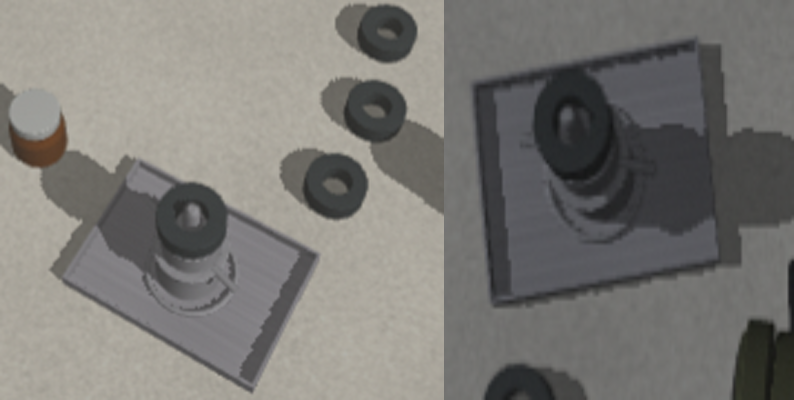

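The stack is standing, but the spindle tip moved about 4 mm in +x. I'll check for tilt, shift and motion.

Run:
```python
from f import *
def plane(P):
    c=np.median(P,0); Q=P[abs(P[:,2]-c[2])<.012]-c; s=np.linalg.lstsq(np.c_[Q[:,:2],np.ones(len(Q))],Q[:,2],rcond=None)[0]; return np.degrees(np.arctan(s[:2])).round(2),c[2].round(4)
for k in range(2):
  for n in("scene","top"):
    p,d=cams.camera(n); W=cloud(n,d)
    P=near(W,(.64,.216),.029,.137,.158); r=np.hypot(*(P[:,:2]-(.64,.216)).T); print(n,"weight top slope deg x,y",plane(P[r>.017]))
    v,u=None,None
    print(n,"spindle",top(n,d,(.64,.216),.02,.159,.005))
    if n=="scene":
        P=near(W,(.637,.217),.04,.07,.098); i=np.hypot(*(P[:,:2]-(.637,.217)).T); print("neck",cyl(P[i>.0265],.029,(.637,.217)))
        P=near(W,(.64,.217),.04,.12,.14); i=np.hypot(*(P[:,:2]-(.64,.217)).T); print("weight side",cyl(P[i>.028],.032,(.64,.217)))
d=np.load("pics/scene11.npy"); W=cloud("scene",d); P=near(W,(.637,.217),.024,.11,.124); r=np.hypot(*(P[:,:2]-(.637,.217)).T); print("ref collar before",plane(P[r>.012]))
d=np.load("pics/scene0.npy"); W=cloud("scene",d); P=near(W,(.423,.161),.03,.02,.04); print("ref weight on table",plane(P))
d=np.load("pics/top0.npy"); W=cloud("top",d); P=near(W,(.417,.16),.03,.024,.04); print("ref top",plane(P))
```

```text
scene weight top slope deg x,y (array([-2.55,  0.52]), np.float64(0.1458))
scene spindle (39, 0.6444, 0.2178, 7.8)
neck (array([0.6377, 0.216 ]), 131, np.float64(0.001))
weight side (array([0.6413, 0.2164]), 107, np.float64(0.0004))
top weight top slope deg x,y (array([-2.67,  0.67]), np.float64(0.146))
top spindle (17, 0.6389, 0.2142, 6.6)
scene weight top slope deg x,y (array([-3.04,  0.23]), np.float64(0.1456))
scene spindle (34, 0.6444, 0.2178, 7.4)
neck (array([0.6377, 0.2161]), 131, np.float64(0.0009))
weight side (array([0.6411, 0.2163]), 106, np.float64(0.0004))
top weight top slope deg x,y (array([-2.57,  0.91]), np.float64(0.1458))
top spindle (16, 0.6378, 0.2134, 6.9)
ref collar before (array([-0.91,  0.22]), np.float64(0.1178))
ref weight on table (array([0.56, 0.2 ]), np.float64(0.0262))
ref top (array([-0.61, -0.68]), np.float64(0.0279))
```

Run:
```python
from f import *
def rimplane(n,d,z,c):
    W=cloud(n,d); P=near(W,c,.034,z-.004,z+.01); r=np.hypot(*(P[:,:2]-c).T); P=P[(r>.024)]
    s=least_squares(lambda a:P[:,2]-a[0]-a[1]*(P[:,0]-c[0])-a[2]*(P[:,1]-c[1]),[z,0,0],loss="soft_l1",f_scale=.001).x
    return len(P),np.degrees(np.arctan(s[1:])).round(2),s[0].round(4)
for n,c in(("scene",(.6368,.216)),("top",(.635,.2155))): print(n,"basket rim before plunger",rimplane(n,np.load(f"pics/{n}9.npy"),.103,c))
def bands(W,c,r,rng,tol=.002):
    for a,b in rng:
        P=near(W,c,r+.008,a,b); i=np.hypot(*(P[:,:2]-c).T); P=P[i>r-.003]
        if len(P)>6: print("   %.3f"%a,cyl(P,r,c))
d9=cloud("scene",np.load("pics/scene9.npy")); d11=cloud("scene",np.load("pics/scene11.npy")); p,d=cams.camera("scene"); dn=cloud("scene",d); np.save("pics/scene14.npy",d)
for nm,W in(("9",d9),("11",d11),("now",dn)):
    print(nm,"neck"); bands(W,(.6368,.216),.029,((.070,.077),(.077,.084),(.084,.091),(.091,.099)))
    print(" beaker"); bands(W,(.637,.216),.033,((.02,.03),(.03,.04),(.04,.05)))
print("collar/weight now"); bands(dn,(.641,.2163),.032,((.119,.126),(.126,.133),(.133,.141)))
bands(d11,(.6384,.2167),.008,((.122,.132),(.132,.142),(.142,.152)))
```

```text
scene basket rim before plunger (159, array([0.67, 0.32]), np.float64(0.1029))
top basket rim before plunger (101, array([ 0.45, -0.72]), np.float64(0.1034))
9 neck
   0.070 (array([0.6375, 0.2168]), 67, np.float64(0.0021))
   0.077 (array([0.6373, 0.2161]), 38, np.float64(0.0009))
   0.084 (array([0.6369, 0.2164]), 44, np.float64(0.0008))
   0.091 (array([0.637 , 0.2162]), 49, np.float64(0.0011))
 beaker
   0.020 (array([0.6366, 0.2152]), 43, np.float64(0.0003))
   0.030 (array([0.6365, 0.2151]), 47, np.float64(0.0004))
   0.040 (array([0.6367, 0.2156]), 45, np.float64(0.0006))
11 neck
   0.070 (array([0.6367, 0.2168]), 55, np.float64(0.0016))
   0.077 (array([0.6368, 0.2161]), 30, np.float64(0.0005))
   0.084 (array([0.6369, 0.216 ]), 32, np.float64(0.0004))
   0.091 (array([0.6371, 0.2159]), 36, np.float64(0.0004))
 beaker
   0.020 (array([0.6368, 0.2152]), 46, np.float64(0.0004))
   0.030 (array([0.6366, 0.2152]), 39, np.float64(0.0004))
   0.040 (array([0.6366, 0.2153]), 46, np.float64(0.0004))
now neck
   0.070 (array([0.6371, 0.2168]), 41, np.float64(0.0013))
   0.077 (array([0.6376, 0.2158]), 32, np.float64(0.0003))
   0.084 (array([0.6378, 0.2155]), 24, np.float64(0.0003))
   0.091 (array([0.6383, 0.2154]), 35, np.float64(0.0004))
 beaker
   0.020 (array([0.6367, 0.2151]), 48, np.float64(0.0005))
   0.030 (array([0.6364, 0.2152]), 43, np.float64(0.0005))
   0.040 (array([0.6368, 0.2151]), 35, np.float64(0.0006))
collar/weight now
   0.119 (array([0.6406, 0.2164]), 35, np.float64(0.0003))
   0.126 (array([0.6411, 0.2165]), 40, np.float64(0.0004))
   0.133 (array([0.6416, 0.2163]), 42, np.float64(0.0003))
   0.122 (array([0.6384, 0.2169]), 15, np.float64(0.0003))
   0.132 (array([0.6385, 0.2166]), 18, np.float64(0.0004))
   0.142 (array([0.6385, 0.2167]), 13, np.float64(0.0003))
```

Run:
```python
from f import *
def rp(W,z,c,r0,r1):
    P=near(W,c,r1,z-.005,z+.008); r=np.hypot(*(P[:,:2]-c).T); P=P[(r>r0)]
    f=lambda a:P[:,2]-a[0]-a[1]*(P[:,0]-c[0])-a[2]*(P[:,1]-c[1])
    s=least_squares(f,[z,0,0],loss="soft_l1",f_scale=.001).x
    return len(P),s[0].round(4),np.degrees(np.arctan(s[1:])).round(2),"median",np.median(P[:,2]).round(4)
L=lambda n,k:cloud(n,np.load(f"pics/{n}{k}.npy"))
for n,c in(("scene",(.6368,.2155)),("top",(.635,.2145))):
    print(n,"beaker rim(.063)",rp(L(n,4),.063,c,.028,.034)); print(n,"basket rim(.103)",rp(L(n,9),.103,c,.025,.03))
    print(n,"tray floor(.003)",np.median(near(L(n,9),(.60,.30),.012,-.02,.03)[:,2]).round(4))
    c2=np.array(c); print(n,"collar(.117)",rp(L(n,11),.117,c2+[.0015,.001],.012,.024))
n="scene"; W=L(n,9); print("flange(.067)",rp(W,.067,(.6368,.2155),.031,.0375)); print("now flange",rp(L(n,14),.067,(.6368,.2155),.031,.0375))
```

```text
scene beaker rim(.063) (147, np.float64(0.0614), array([-0.85,  0.04]), 'median', np.float64(0.0614))
scene basket rim(.103) (157, np.float64(0.1029), array([0.69, 0.17]), 'median', np.float64(0.1029))
scene tray floor(.003) 0.0019
scene collar(.117) (277, np.float64(0.1178), array([-0.95,  0.5 ]), 'median', np.float64(0.1178))
top beaker rim(.063) (94, np.float64(0.0629), array([0.41, 0.52]), 'median', np.float64(0.063))
top basket rim(.103) (89, np.float64(0.1035), array([-0.3 , -1.19]), 'median', np.float64(0.1035))
top tray floor(.003) 0.0019
top collar(.117) (210, np.float64(0.1182), array([-1.88, -0.42]), 'median', np.float64(0.1182))
flange(.067) (186, np.float64(0.0682), array([-0.28,  0.  ]), 'median', np.float64(0.0681))
now flange (176, np.float64(0.0675), array([-2.19,  0.41]), 'median', np.float64(0.0672))
```

The stack leans about 2.5° about the basket's own pin axis and isn't drifting: repeated readings agree. The beaker is vertical, and re-gripping a loaded stack risks more than it would gain. Handing in.

Run:
```python
from f import *
p,d=cams.camera("scene"); print(top("scene",d,(.64,.216),.02,.159,.005),top("scene",d,(.637,.217),.045,.145)); print(get_obs()['time_s'])
print(workorder.hand_in())
```

```text
(36, 0.6443, 0.2173, 7.3) (648, 0.6429, 0.2178, 32.9)
38.45
the job is handed in; nothing more can be done
None
```

I assembled the press in the order asked and handed it in at 38 s, but the finished stack is not quite vertical. It leans about 2.5°.

**What I did:**
- Stood the beaker in the tray ring.
- Lifted the basket straight up off the stand and seated it in the beaker.
- Stood the plunger on the basket floor.
- Lowered the rightmost of the four look-alike weights onto the collar under force control.

I let go of each part before fetching the next.

**Checks that were good:**
- Basket rim, spindle top, collar and weight top were all within about 1 mm of their expected heights.
- The weight was concentric with the spindle within 1 mm before lowering.
- The jar, bottle and mug showed no movement beyond measuring noise; the largest reading was 2.5 mm, on the bottle.
- The stack held still over repeated images, with the gripper clear of it.

**Checks that failed or disagreed:**
- **Lean:** After the weight was released, the basket, plunger and weight leaned about 2–3° toward +x, about the basket's pin axis. The beaker itself stayed vertical. The basket may also sit about 1 mm high; I suspect its pins touch the beaker rim but did not confirm that. The lean was stable, so I left it rather than risk re-gripping the loaded stack.
- **Reported height:** The gripper's reported z was about 39 mm lower than the camera showed. I corrected for this, and the contact heights agreed.
- **Cameras:** The two cameras disagreed by about 5 mm in x and y. I settled this by measuring the gripper itself.

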